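# Tighten the strainer cover's nuts crosswise

### The job

The strainer's cover is back on a new gasket and someone has begun to tighten its four nuts: one diagonal pair has had its first round and stands about half way, the other pair is only finger-tight. Take the larger T-handle socket wrench from its block, bring the finger-tight pair half way as well, and only then go round all four in cross order (the second nut diagonally opposite the first, then the other two) until each is fully home against its stop. Then stand the wrench back upright in its own well in the block, leaving the smaller wrench and the things round about where they are.

Things in the scene. Friction and masses are not known exactly. Their poses are not given: they have to be found in the camera images.
- cover_face (a point): centre of the outer face of the round grey cover, 140 mm across, bolted on the slanting leg of a grey Y-strainer (a pipe fitting about 185 mm long, fast on a black rubber mat). z = outward normal, 25 degrees from vertical, leaning towards the robot; y left as seen from the robot; x up the slope. A boss with a small brass plug stands at its middle, 12 mm high, 46 mm across.
- nut_top_left_mid (a point): centre of the upper left nut, on its axis, 10 mm out from the cover's face: steel hexagon nut, 24 mm across flats, 14 mm high (3 to 17 mm off the face), the stud's end 5 mm proud of it. z = outward along the stud, x points to one of its six corners (turns with the nut). The nuts form a 73 mm square on the cover, two higher up the slope, two lower.
- nut_top_left (a joint): turn of the upper left nut in rad, growing clockwise (as seen looking at the cover's face). It starts half way, between 0.5 and 0.7; at 1.2 (a fifth of a turn from 0) it is fully home and stops dead. Resistance grows from about 0.14 to 0.18 N m; it stays where it is left and does not move noticeably along the stud.
- nut_low_right_mid (a point): centre of the lower right nut, on its axis, 10 mm out from the cover's face: steel hexagon nut, 24 mm across flats, 14 mm high (3 to 17 mm off the face), the stud's end 5 mm proud of it. z = outward along the stud, x points to one of its six corners (turns with the nut). The nuts form a 73 mm square on the cover, two higher up the slope, two lower.
- nut_low_right (a joint): turn of the lower right nut in rad, growing clockwise (as seen looking at the cover's face). It starts half way, between 0.5 and 0.7; at 1.2 (a fifth of a turn from 0) it is fully home and stops dead. Resistance grows from about 0.14 to 0.18 N m; it stays where it is left and does not move noticeably along the stud.
- nut_top_right_mid (a point): centre of the upper right nut, on its axis, 10 mm out from the cover's face: steel hexagon nut, 24 mm across flats, 14 mm high (3 to 17 mm off the face), the stud's end 5 mm proud of it. z = outward along the stud, x points to one of its six corners (turns with the nut). The nuts form a 73 mm square on the cover, two higher up the slope, two lower.
- nut_top_right (a joint): turn of the upper right nut in rad, growing clockwise (as seen looking at the cover's face). It starts finger-tight, between 0 and 0.15; at 1.2 (a fifth of a turn from 0) it is fully home and stops dead. Resistance grows from about 0.14 to 0.18 N m; it stays where it is left and does not move noticeably along the stud.
- nut_low_left_mid (a point): centre of the lower left nut, on its axis, 10 mm out from the cover's face: steel hexagon nut, 24 mm across flats, 14 mm high (3 to 17 mm off the face), the stud's end 5 mm proud of it. z = outward along the stud, x points to one of its six corners (turns with the nut). The nuts form a 73 mm square on the cover, two higher up the slope, two lower.
- nut_low_left (a joint): turn of the lower left nut in rad, growing clockwise (as seen looking at the cover's face). It starts finger-tight, between 0 and 0.15; at 1.2 (a fifth of a turn from 0) it is fully home and stops dead. Resistance grows from about 0.14 to 0.18 N m; it stays where it is left and does not move noticeably along the stud.
- wrench_grip (a point): centre of the handle of the larger T-handle socket wrench, which stands upright, socket down, in a plywood block. Flat-sided black handle 92 mm long (x), 22 mm thick (y: grip across this), 38 mm high (z); z runs along the shaft from socket to handle. Below it a steel shaft of 15 mm, then the socket, 40 mm across and 40 mm long. 0.3 kg.
- wrench_mouth (a point): centre of the larger wrench's socket mouth, 135 mm below its handle's centre. Hexagon inside 26 mm across flats: 1 mm to spare each side of a nut, about 0.17 rad of play either way; two of its six corners lie along the handle (x). Flared over the first 5 mm, 25 mm deep; fully on a nut, its rim touches the cover's face.
- stand_hole0 (a point): centre of the mouth of the larger wrench's round well in the plywood tool block (block 100 x 200 x 50 mm, fixed, z up; the wells lie 100 mm apart along its y, this one at +y). The well is about 48 mm wide and 40 mm deep; with the wrench standing in it the handle's centre is 95 mm above this point.
- small_wrench_grip (a point): centre of the handle (62 x 15 x 26 mm) of a smaller, lower T-handle wrench in the other well of the block; its socket, 24 mm across outside, is far too small for the nuts. Stays where it is.
- beige_box: beige card box 69 x 145 x 98 mm, a bystander; stands to the left or right, where the tool block is not. Origin under its middle.
- bolt_jar: round jar of bolts, 64 mm across, 80 mm high, a bystander; origin under its middle.
- fuse_box: small blue packet 35 x 50 x 26 mm, a bystander; origin under its middle.
- pill_bottle: white bottle with a blue cap, 42 mm across, 76 mm high, a bystander; origin under its middle.

How it is judged:
By the outcome, as a careful person would: the job done as asked, in the order asked, and still so for the second after the job is handed in, with the robot touching nothing.
It also fails if it takes over 72 s, if anything falls off the work surface, if the arm or the gripper's body presses on something with over 40 N, if the wrist force passes 120 N, or if a joint passes its speed limit or range.

### The arm

A 6-joint arm with a two-finger parallel gripper is mounted at the origin on the work surface; the furniture and walls round the work are solid. World frame = base frame: x ahead of the robot, y to its left, z up, the work surface at z = 0. Lengths are in m, angles in rad, forces in N, time in s.
With the tool pointing down it reaches from about 0.275 to 0.75 m from the base axis. Payload 10.2 kg.
Tool frame: the origin (TCP) lies midway between the tips of the shut fingers; the grasp point (between the pads) lies grip_point_offset behind it (grip_point_offset is the distance from the TCP to the grasp point, in m); z points along the fingers, y is the line along which they close (so a half turn about z gives the same grasp; the last joint's range is limited). The gripper opens to 88 mm and grips with 3 to 60 N. Pads are 18 mm wide; open, the fingers measure 123 mm over their backs; the gripper's body (75 mm by 187 mm) begins 45 mm behind the grasp point.
Start: joints at [1.02, 0.313, 1.498, -0, 1.331, -0.223], TCP at [0.169, 0.497, 0.239] pointing down, gripper open.
Joint ranges: [-2.94, 2.94], [-0.97, 2.17], [0.19, 2.56], [-1.23, 4.37], [0.02, 3.11], [-2.88, 2.88]. Speed limits (rad/s): [2.39, 2.39, 3.01, 3.14, 3.14, 3.14].

### API

Orientations are given as a rotation vector (axis times angle).
In Python, from station import state, camera, camera_model, job_done, search_frame, silhouettes, grip_point_offset gives the robot as it stands.
- The arm moves only by the tool move_arm, never from a script. Its argument "steps" is a list of rows, each a list of 7 numbers: the finger opening in mm, from 0 to 88.1, then the shift along the tool's x, y, z in mm, then the turn, a rotation vector about the tool's x, y, z in degrees. In form: [[claw, tx, ty, tz, rx, ry, rz], ...]. A call has 1 to 20 rows; each row shifts and turns the commanded pose from where the row before left it, along the tool's axes as they then stand; what a row does not reach is not made up. A row lasts 1/8 s, in which the tool goes at most 62.5 mm and 10.7 degrees, less where a joint would pass 70% of its speed; a pose out of reach is approached as far as the arm can. A call is refused whole if a number of a shift passes 62.5 or a number of a turn 10.7, either way. A call with a gripper value outside its range is refused whole. The fingers move at their own pace and stop on an object; "newtons" is the grip in N (left out, the last holds). Time passes only in rows, so rows that do not move let the fingers close. It gives the time, the measured TCP pose, the force, the opening and the grip force at its end, in the units of the state.
- state(): the state, without advancing time (a new reading comes with each control period).
- camera(name): name is "side" or "top" or "wrist"; returns (picture, depth): 400x640x3 uint8, red, green, blue; 400x640 float32, m along the optical axis (not along the pixel's ray), 0 where there is no reading.
- camera_model(name): a dict with "fov_y" (degrees; the focal length in pixels is half the picture's height over the tangent of half this angle, whatever the lens; pixels are square), "cx", "cy" (the principal point, pixels), "distortion" ([k1, k2, p1, p2, k3] as OpenCV has them; the pictures are not rectified), "R" (3x3) and "t" (3): a world point X has camera coordinates R X + t. Camera axes: x right, y down, z forward; pixel columns grow to the right and rows downward; lengths in m; the calibration is good to about 2 mm. A picture is of the moment at which its call begins: read the wrist's pose just before it. camera_model takes no time and is no camera call; for the wrist camera it gives the pose at the moment of the call.
- job_done(): hands the job in; it is judged then, once.
Trained networks look in the newest picture that a camera, given by its name, has taken for a name from the list of things; names that differ only in an ending like _2 or _b are one class to them, and where a whole thing is asked for, a point or a joint stands for the part that bears it (a point fixed in the world has none). Each returns a list of dicts, best first, with "score" (0 to 1); they miss things now and then, are a little off and sometimes report something else, mostly with a low value. They report only what shows in the picture. A call takes as long as a camera call.
- search_frame(camera, label): "location" ([x, y, z] in m, in world coordinates, good to about 4 mm: the middle of the surface that is visible of it).
- silhouettes(camera, label): "pixels" (400x640 bool, what is visible of it).
The state is a dict: "t": time; "qpos": joint angles; "dq": joint speeds; "tau": joint torques, N m; "eef_pos": TCP position; "eef_rot": TCP orientation; "wrist_force": force on the tool from outside, world axes, zero at the start; "wrist_torque": the same for the moment, N m; "opening": opening from 0.0 (shut) to 1.0 (fully open); "gripper_force": force on a finger pad.
Only numpy, scipy, OpenCV 4.12 (cv2) and the standard library are available. Lean on these libraries where they do the work, as an engineer would, in place of code of your own. Each camera call takes 0.05 s, during which the arm holds its last target. There are 200 camera calls.

## Working session

There is one attempt and no reset: what is moved stays moved. The work goes in short steps, Python scripts to look and compute and a tool call to move; the robot and the scene stay as the last step left them, time stands still between calls to the robot, and variables do not carry over. Pictures are saved under pics/ and viewed, at most 10 in all, crops included, and the job is handed in when it is done.

Besides the shell and the picture viewer there is one more tool, called after "Request:" as name(argument=value, ...), one argument or row to a line, values as JSON. move_arm: Moves the arm, as the interface text tells. Its arguments: {"type":"object","properties":{"steps":{"type":"array","items":{"type":"array","items":{"type":"number"}}},"newtons":{"type":"number"}},"required":["steps"]}

```bash
ls; mkdir -p pics; cat > h.py <<'E'
import numpy as np, cv2
from scipy.spatial.transform import Rotation as Rn
from station import *
def K(m):
    f=200/np.tan(np.radians(m['fov_y'])/2); return np.array([[f,0,m['cx']],[0,f,m['cy']],[0,0,1.]])
def proj(m,P):
    return cv2.projectPoints(np.atleast_2d(np.array(P,float)),cv2.Rodrigues(np.array(m['R'],float))[0],np.array(m['t'],float),K(m),np.array(m['distortion'],float))[0].reshape(-1,2)
def unproj(m,px,d):
    px=np.array(px,float).reshape(-1,1,2); n=cv2.undistortPoints(px,K(m),np.array(m['distortion'],float)).reshape(-1,2)
    d=np.array(d,float).reshape(-1,1); c=np.hstack([n*d,d]); return (c-np.array(m['t']))@np.array(m['R'])
def cloud(m,dep,mask):
    v,u=np.nonzero(mask&(dep>0)); return unproj(m,np.c_[u,v],dep[v,u])
def save(n,p,s=1,crop=None):
    if crop: p=p[crop[1]:crop[3],crop[0]:crop[2]]
    cv2.imwrite('pics/'+n,cv2.resize(p[:,:,::-1],None,fx=s,fy=s,interpolation=cv2.INTER_CUBIC))
E
python3 - <<'E'
from h import *
np.set_printoptions(precision=4,suppress=True)
s=state();print(s['t'],s['eef_pos'],s['eef_rot'],grip_point_offset)
a,d=camera('side');b,e=camera('top')
save('a.png',np.vstack([a,b]),0.75)
for c in('side','top'):
    m=camera_model(c);print(c,-np.array(m['R']).T@m['t'],m['fov_y'])
    for l in ['cover_face','nut_top_left_mid','nut_low_right_mid','nut_top_right_mid','nut_low_left_mid','wrench_grip','stand_hole0','small_wrench_grip','beige_box','bolt_jar','fuse_box','pill_bottle']:
        print(l,[(np.array(r['location']),round(r['score'],2)) for r in search_frame(c,l)[:2]])
E
```

```text
pics
0.0 [0.1689 0.4968 0.2382] [-0.5125 -3.0991  0.0018] 0.0187
side [ 0.1116 -1.1469  1.1815] 49.85590660144151
cover_face [(array([0.583 , 0.0352, 0.1586]), 0.65)]
nut_top_left_mid []
nut_low_right_mid []
nut_top_right_mid []
nut_low_left_mid []
wrench_grip [(array([0.5326, 0.3712, 0.1459]), 0.74)]
stand_hole0 [(array([0.5325, 0.2942, 0.0474]), 0.9)]
small_wrench_grip []
beige_box [(array([ 0.4466, -0.3486,  0.0948]), 0.75)]
bolt_jar [(array([ 0.3667, -0.1591,  0.0786]), 0.54), (array([0.5474, 0.2775, 0.1134]), 0.45)]
fuse_box []
pill_bottle [(array([ 0.5696, -0.5228,  0.0515]), 0.61), (array([ 0.3673, -0.1603,  0.0793]), 0.57)]
top [ 0.394  -0.0785  1.5469] 46.63652678917673
cover_face [(array([0.5913, 0.0397, 0.1548]), 0.89)]
nut_top_left_mid []
nut_low_right_mid []
nut_top_right_mid []
nut_low_left_mid [(array([0.5539, 0.082 , 0.1563]), 0.38)]
wrench_grip [(array([0.5275, 0.3768, 0.1602]), 0.63)]
stand_hole0 [(array([0.5398, 0.3172, 0.053 ]), 0.89)]
small_wrench_grip [(array([0.5463, 0.2781, 0.1222]), 0.59)]
beige_box [(array([ 0.4576, -0.3191,  0.0969]), 0.96)]
bolt_jar [(array([ 0.3679, -0.158 ,  0.0805]), 0.88)]
fuse_box [(array([0.675 , 0.1849, 0.0321]), 0.5)]
pill_bottle [(array([ 0.5803, -0.4961,  0.0548]), 0.49)]
```

View pics/a.png

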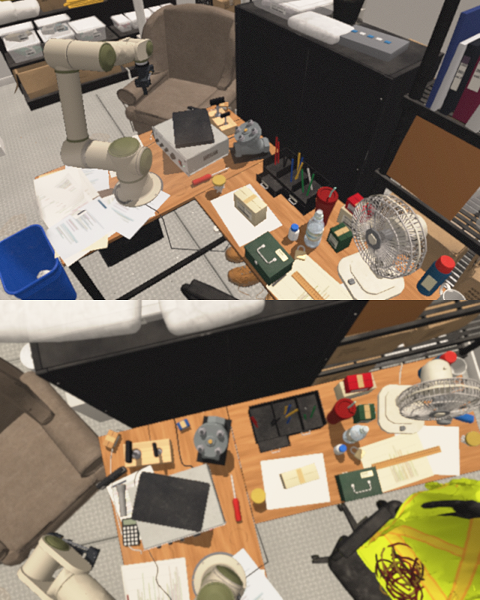

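```bash
python3 - <<'E'
from h import *
np.set_printoptions(precision=3,suppress=True,linewidth=200)
b,e=camera('top');m=camera_model('top')
save('b.png',b,3,(130,140,350,320))
P=cloud(m,e,np.ones(e.shape,bool))
# height grid
print('y:',np.round(np.arange(0.6,-0.31,-0.05),2))
for x in np.arange(0.85,0.1,-0.05):
    r=[]
    for y in np.arange(0.6,-0.31,-0.05):
        k=(abs(P[:,0]-x)<.025)&(abs(P[:,1]-y)<.025); r.append(int(1000*P[k,2].max()) if k.any() else -1)
    print('%.2f'%x,' '.join('%4d'%v for v in r))
E
```

```text
y: [ 0.6   0.55  0.5   0.45  0.4   0.35  0.3   0.25  0.2   0.15  0.1   0.05 -0.   -0.05 -0.1  -0.15 -0.2  -0.25 -0.3 ]
0.85   -1   -1   -1   -1   -1   -1  770  770  767  717  714  693  692  688  684  639  637    5   10
0.80   -1   -1  772  776  774  775  773  772  769  711  685  684  674  613   10   11    8  125  128
0.75   -1   -1  770  771  770  770  768  766  762  637    8    9    8    9  127  126  123  211  120
0.70   -1   -1  641  639  639  638    5   17   34   33   12   85   79   10  226  156  203  225  209
0.65   -1   -1   44   38    7   13    8    7   33   30  192  187  184    8  219  165  225  121   90
0.60  -74   39   42   55  164  160  123   58   11   11  195  189  196    7   11  126   89  106   59
0.55  -48   36   39   56  171  169  129  125   12    9  163  160  161    8   11   64   61   45   10
0.50  -43    8   11   55  170  167  126  122   10  124  131  130   65    8    9    9   13   94  106
0.45 -193    4   57   54   13  157  160  159  158  158  149  135    7   24    9    9    8  107  106
0.40   -1   52   54   50  129  159  159  158  159  159  158  159  124   22   83   87   84  105  103
0.35   -1   -1   11   46  129  157  159  158  159  160  158  158  131   35   83   89   87    9   10
0.30   -1   -1    9   44   47  158  160  161  159  160  159  158  131   35   27   11   12    9    6
0.25   -1  349  533  528   38  155  159  160  158  159  159  158  132   28   32   11    4    0   -1
0.20  341  517  535  547  552  128  134  132  134  132  132  126    8   10    8    6 -381 -697 -699
0.15   -1  535  537  552  567  569  544  131  122   72    8   13    8   10    9    7 -313 -697 -699
```

View pics/b.png

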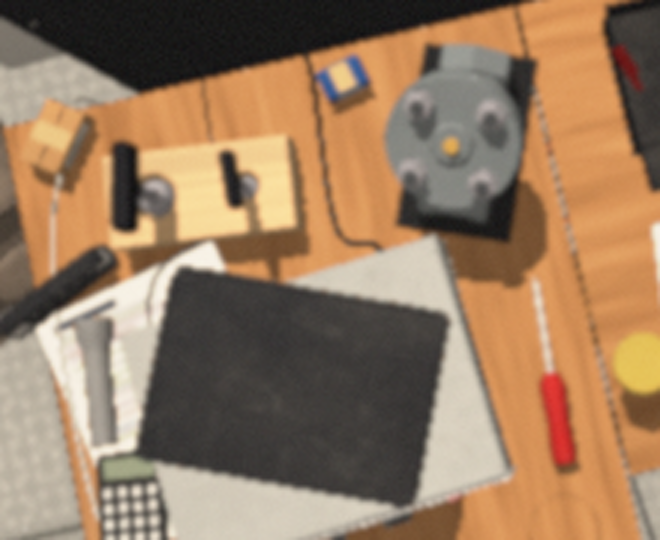

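```bash
cat >> h.py <<'E'
def pose():
    s=state(); return np.array(s['eef_pos']),Rn.from_rotvec(s['eef_rot'])
def plan(p0,R0,p1,R1,n,claw):
    "print n rounded rows from pose 0 to pose 1"
    p,R=p0.copy(),R0; tot=(R0.inv()*R1).as_rotvec(); rows=[]
    for i in range(1,n+1):
        pt=p0+(p1-p0)*i/n; Rt=R0*Rn.from_rotvec(tot*i/n)
        t=np.round(R.inv().apply(pt-p)*1000,1); w=np.round(np.degrees((R.inv()*Rt).as_rotvec()),2)
        rows.append([claw]+[float(x)+0. for x in t]+[float(x)+0. for x in w])
        p=p+R.apply(t/1000); R=R*Rn.from_rotvec(np.radians(w))
    print(str(rows).replace(' ','')); return p,R
def tool(z,x):
    z=np.array(z,float);z/=np.linalg.norm(z);x=np.array(x,float);x=x-z*(x@z);x/=np.linalg.norm(x)
    return Rn.from_matrix(np.c_[x,np.cross(z,x),z])
E
python3 - <<'E'
from h import *
np.set_printoptions(precision=4,suppress=True,linewidth=200)
p,R=pose();print(R.as_matrix())
m=camera_model('wrist');Rw=np.array(m['R']);cw=-Rw.T@m['t'];print('cam in tool',R.inv().apply(cw-p),'\n',R.as_matrix().T@Rw.T,m['fov_y'])
a,e=camera('top');m=camera_model('top')
S=silhouettes('top','wrench_grip');M=S[0]['pixels'];P=cloud(m,e,M);print(S[0]['score'],len(P))
H=P[(P[:,2]>.155)];print('handle',len(H),H.mean(0),H.min(0),H.max(0));r=cv2.minAreaRect((H[:,:2]*1000).astype(np.float32));print(r)
b=P[P[:,2]<.155];print('low',b.mean(0) if len(b) else 0)
# generic: cloud around
A=cloud(m,e,np.ones(e.shape,bool))
k=(abs(A[:,0]-.52)<.07)&(abs(A[:,1]-.38)<.05)&(A[:,2]>.152)&(A[:,2]<.18);H=A[k];print(len(H),H.mean(0),cv2.minAreaRect((H[:,:2]*1000).astype(np.float32)))
k=(abs(A[:,0]-.55)<.12)&(abs(A[:,1]-.31)<.15)&(A[:,2]>.04)&(A[:,2]<.062);H=A[k];print('block',len(H),H.mean(0),cv2.minAreaRect((H[:,:2]*1000).astype(np.float32)))
C=A[(np.linalg.norm(A-[.591,.0397,.155],axis=1)<.075)]
best=None;rng=np.random.default_rng(0)
for _ in range(500):
    q=C[rng.choice(len(C),3,False)];n=np.cross(q[1]-q[0],q[2]-q[0]);n/=np.linalg.norm(n)+1e-9;n*=np.sign(n[2])
    if n[2]<.8:continue
    k=abs((C-q[0])@n)<.002
    if best is None or k.sum()>best.sum():best=k
Q=C[best];c=Q.mean(0);n=np.linalg.svd(Q-c)[2][2];n*=np.sign(n[2]);print('plane',len(C),best.sum(),c,n,np.degrees(np.arccos(n[2])),np.degrees(np.arctan2(n[1],n[0])))
S=silhouettes('top','cover_face');P=cloud(m,e,S[0]['pixels']);print(P.mean(0),P.min(0),P.max(0))
E
```

```text
[[-0.9468  0.322  -0.    ]
 [ 0.322   0.9468  0.    ]
 [ 0.      0.     -1.    ]]
cam in tool [ 0.0668  0.001  -0.1465] 
 [[-0.0007 -0.9655 -0.2604]
 [ 1.     -0.0008  0.0003]
 [-0.0005 -0.2604  0.9655]] 60.19517012577251
0.76 373
handle 194 [0.5344 0.3797 0.1629] [0.4903 0.3685 0.1555] [0.5783 0.3917 0.1708]
((534.1305541992188, 380.91998291015625), (88.43649291992188, 20.179834365844727), 3.5486948490142822)
low [0.534  0.3762 0.0886]
219 [0.5338 0.3792 0.1621] ((534.134765625, 380.71282958984375), (88.45370483398438, 20.492372512817383), 3.8020081520080566)
block 1501 [0.5389 0.3256 0.05  ] ((527.3421630859375, 350.28399658203125), (124.27043914794922, 239.06283569335938), 8.880525588989258)
plane 1629 595 [0.5909 0.0451 0.1556] [-0.4329  0.0575  0.8996] 25.892843518188013 172.43715160069203
[0.5903 0.0485 0.157 ] [ 0.5267 -0.0209 -0.006 ] [0.6569 0.1384 0.1987]
```

```bash
python3 - <<'E'
from h import *
p,R=pose()
az=np.radians(172.4);n=np.array([np.sin(np.radians(25))*np.cos(az),np.sin(np.radians(25))*np.sin(az),np.cos(np.radians(25))])
c=np.array([.591,.043,.155])
cam=c+.28*n
a=np.arcsin(.2604)  # camera z = cos a tz - sin a tx ; 
# want cam z=-n ; tool x pointing to robot side, y axis common
yv=np.cross(-n,[-1,0,0]);yv/=np.linalg.norm(yv)  # y = z x x
xc=np.cross(yv,-n)
tz=np.cos(a)*(-n)+np.sin(a)*xc; tx=np.cos(a)*xc-np.sin(a)*(-n)
R1=tool(tz,tx);p1=cam-R1.apply([.0668,.001,-.1465]);print(p1,R1.as_matrix())
plan(p,R,p1,R1,15,88)
E
```

```text
[0.56416935 0.04945335 0.27588519] [[-9.85786493e-01  8.67361738e-19  1.68002949e-01]
 [-1.03414581e-02  9.98103680e-01 -6.06803019e-02]
 [-1.67684362e-01 -6.15552174e-02 -9.83917126e-01]]
[[88,-34.5,-19.8,-2.5,0.13,-0.68,-1.27],[88,-34.2,-20.5,-2.0,0.12,-0.68,-1.27],[88,-33.7,-21.3,-1.6,0.13,-0.67,-1.27],[88,-33.2,-22.0,-1.1,0.13,-0.68,-1.26],[88,-32.7,-22.8,-0.7,0.12,-0.68,-1.27],[88,-32.2,-23.5,-0.3,0.13,-0.67,-1.27],[88,-31.7,-24.2,0.2,0.13,-0.68,-1.27],[88,-31.2,-24.9,0.6,0.12,-0.68,-1.27],[88,-30.6,-25.5,1.0,0.13,-0.68,-1.27],[88,-30.0,-26.3,1.4,0.13,-0.67,-1.27],[88,-29.4,-26.9,1.9,0.12,-0.68,-1.27],[88,-28.7,-27.5,2.2,0.13,-0.68,-1.26],[88,-28.2,-28.1,2.6,0.13,-0.68,-1.27],[88,-27.4,-28.8,3.1,0.12,-0.67,-1.27],[88,-26.8,-29.4,3.4,0.13,-0.68,-1.27]]
```

Request:
move_arm(
  steps=[
    [88,-34.5,-20,-2.5,0.13,-0.68,-1.27],
    [88,-34,-20.5,-2,0.13,-0.68,-1.27],
    [88,-33.7,-21.3,-1.6,0.13,-0.67,-1.27],
    [88,-33.2,-22,-1.1,0.13,-0.68,-1.27],
    [88,-32.7,-22.8,-0.7,0.13,-0.68,-1.27],
    [88,-32.2,-23.5,-0.3,0.13,-0.67,-1.27],
    [88,-31.7,-24.2,0.2,0.13,-0.68,-1.27],
    [88,-31.2,-24.9,0.6,0.13,-0.68,-1.27],
    [88,-30.6,-25.5,1,0.13,-0.68,-1.27],
    [88,-30,-26.3,1.4,0.13,-0.67,-1.27],
    [88,-29.4,-27,2,0.13,-0.68,-1.27],
    [88,-28.7,-27.5,2.2,0.13,-0.68,-1.26],
    [88,-28.2,-28,2.6,0.13,-0.68,-1.27],
    [88,-27.4,-29,3,0.13,-0.67,-1.27],
    [88,-27,-29.4,3.4,0.13,-0.68,-1.27],
    [88,0,0,0,0,0,0],
  ],
)

```text
t: 3.5
eef_pos: [0.565, 0.0475, 0.2757]
eef_rot: [-0.004, 2.972, -0.093]
wrist_force: [0.2, -0.3, -0.1]
opening: 0.999
gripper_force: 0.0
```

```bash
python3 - <<'E'
from h import *
np.set_printoptions(precision=4,suppress=True,linewidth=200)
print(state()['t'],pose()[0])
m=camera_model('wrist');a,d=camera('wrist');np.savez('cov.npz',a=a,d=d,m=np.array(m,dtype=object))
save('c.png',a,1.25)
for l in ['cover_face','nut_top_left_mid','nut_low_right_mid','nut_top_right_mid','nut_low_left_mid']:
    print(l,[(np.array(r['location']),round(r['score'],2)) for r in search_frame('wrist',l)[:4]])
A=cloud(m,d,np.ones(d.shape,bool))
C=A[(np.linalg.norm(A-[.591,.0397,.155],axis=1)<.075)]
best=None;rng=np.random.default_rng(0)
for _ in range(500):
    q=C[rng.choice(len(C),3,False)];n=np.cross(q[1]-q[0],q[2]-q[0]);n/=np.linalg.norm(n)+1e-9;n*=np.sign(n[2])
    if n[2]<.8:continue
    k=abs((C-q[0])@n)<.0015
    if best is None or k.sum()>best.sum():best=k
Q=C[best];c=Q.mean(0);n=np.linalg.svd(Q-c,full_matrices=False)[2][2];n*=np.sign(n[2]);print('plane',len(C),best.sum(),c,n,np.degrees(np.arccos(n[2])),np.degrees(np.arctan2(n[1],n[0])))
h=(C-c)@n
for lo,hi in((.009,.015),(.02,.025)):
    k=(h>lo)&(h<hi);X=C[k];print(lo,k.sum(),X.mean(0))
E
```

```text
3.5 [0.565  0.0475 0.2757]
cover_face [(array([0.5852, 0.0508, 0.1542]), 0.71), (array([0.5518, 0.0864, 0.1528]), 0.66)]
nut_top_left_mid [(array([0.6116, 0.0797, 0.1845]), 0.78), (array([0.5489, 0.0833, 0.1542]), 0.71)]
nut_low_right_mid [(array([0.5454, 0.0201, 0.1561]), 0.59)]
nut_top_right_mid []
nut_low_left_mid [(array([0.5514, 0.0868, 0.1516]), 0.62)]
plane 22351 15064 [0.587  0.0475 0.1546] [-0.42    0.0509  0.9061] 25.030087003321068 173.092840586913
0.009 484 [0.5807 0.0513 0.1648]
0.02 1328 [0.5772 0.0512 0.174 ]
```

View pics/c.png

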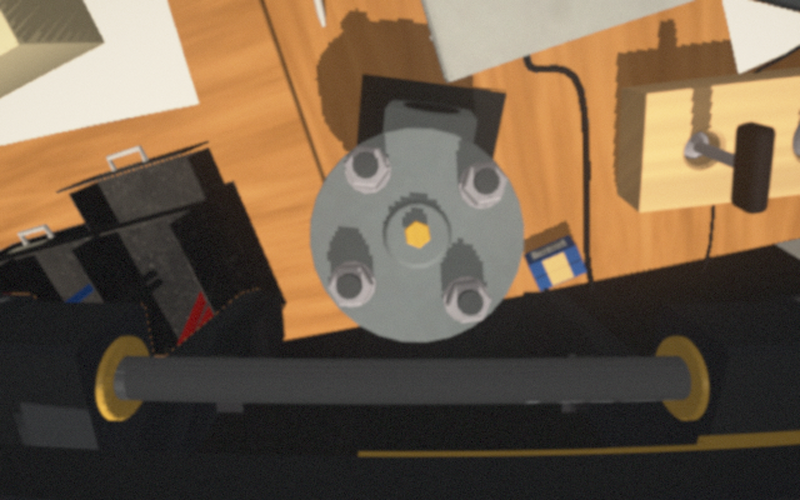

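```bash
cat > nuts.py <<'E'
from h import *
np.set_printoptions(precision=4,suppress=True,linewidth=200)
z=np.load('cov.npz',allow_pickle=True);a,d,m=z['a'],z['d'],z['m'].item()
n=np.array([-.42,.0509,.9061]);c0=np.array([.587,.0475,.1546])
x=np.array([1,0,0])-n*n[0];x/=np.linalg.norm(x);y=np.cross(n,x)
# cover center: rectified grid in cover plane h=0
def rect(h,c,half,res):
    g=np.arange(-half,half,res);U,V=np.meshgrid(g[::-1],g[::-1],indexing='ij') # rows: x down from +, cols: y from + to -
    W=c+U[...,None]*x+V[...,None]*y+h*n
    q=proj(m,W.reshape(-1,3)).astype(np.float32).reshape(U.shape+(2,))
    return cv2.remap(a,q[...,0],q[...,1],cv2.INTER_CUBIC),cv2.remap(d,q[...,0],q[...,1],cv2.INTER_NEAREST)
from scipy.optimize import least_squares
A=cloud(m,d,np.ones(d.shape,bool));A=A[np.linalg.norm(A-c0,axis=1)<.1]
h=(A-c0)@n;D=A[abs(h)<.002];uv=np.c_[(D-c0)@x,(D-c0)@y]
hull=cv2.convexHull(uv.astype(np.float32)).reshape(-1,2)
r=least_squares(lambda p:np.hypot(*(hull-p[:2]).T)-p[2],[0,0,.07],loss='soft_l1',f_scale=.001).x;print('circle',r)
c=c0+r[0]*x+r[1]*y;print('centre',c)
if __name__=='__main__':
    im,_=rect(.017,c,.06,.0002);save('d.png',im)
    for nm,sx,sy in(('TL',1,1),('TR',1,-1),('LL',-1,1),('LR',-1,-1)):
        k=(h>.012)&(h<.0185);q=np.c_[(A-c)@x,(A-c)@y];t=np.array([sx,sy])*.0365
        k&=np.hypot(*(q-t).T)<.022;Q=q[k]
        def area(p): # soft hex fit to hull
            R=np.array([[np.cos(p[2]),-np.sin(p[2])],[np.sin(p[2]),np.cos(p[2])]])
            H=(Q-p[:2])@R; 
            e=np.max([H@[np.cos(b),np.sin(b)] for b in np.radians(np.arange(30,390,60))],axis=0)
            return e
        print(nm,k.sum(),Q.mean(0),np.median(h[k]),'minmax mid',(Q.min(0)+Q.max(0))/2,Q.max(0)-Q.min(0))
E
python3 nuts.py
```

```text
circle [-0.0008  0.0024  0.0697]
centre [0.5863 0.0498 0.1541]
TL 546 [0.0407 0.0308] 0.01680263919341666 minmax mid [0.0414 0.0314] [0.0253 0.0268]
TR 540 [ 0.0311 -0.0405] 0.01672873560483563 minmax mid [ 0.0314 -0.0413] [0.0238 0.0275]
LL 548 [-0.0306  0.0404] 0.016784670143110032 minmax mid [-0.0313  0.0414] [0.0262 0.0267]
LR 535 [-0.0402 -0.0309] 0.01681561538691067 minmax mid [-0.0412 -0.0314] [0.0247 0.0272]
```

View pics/d.png

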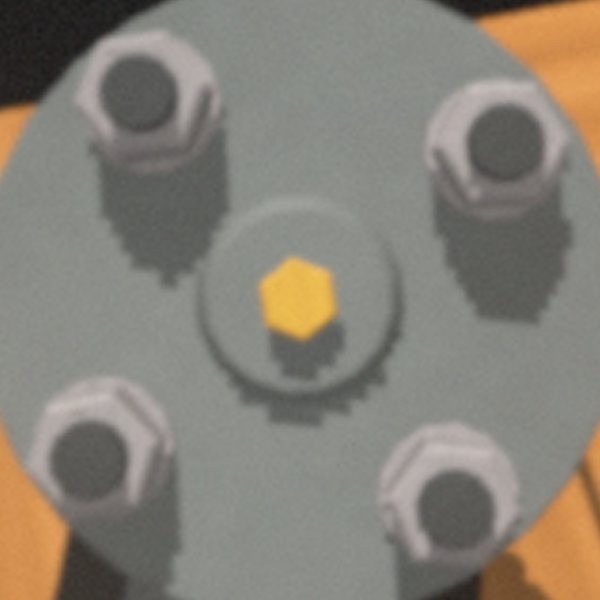

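```bash
cat > hexfit.py <<'E'
from nuts import *
def fit(a,d,m,c,x,y,n,centers,name):
    v,u=np.mgrid[0:400,0:640];P=unproj(m,np.c_[u.ravel(),v.ravel()],np.maximum(d.ravel(),1e-3));ok=d.ravel()>0
    H=((P-c)@n);tiles=[];out={}
    for nm,ce in centers.items():
        cx=c+ce[0]*x+ce[1]*y;rr=np.hypot((P-cx)@x,(P-cx)@y)
        M=((H>.006)&(rr<.021)&ok&(H<.03)).reshape(400,640).astype(np.uint8)
        M=cv2.morphologyEx(M,cv2.MORPH_OPEN,np.ones((2,2)))
        ys,xs=np.nonzero(M);o=np.array([xs.min()-4,ys.min()-4]);w=np.array([xs.max()-xs.min()+9,ys.max()-ys.min()+9]);s=6
        T=cv2.resize(M[o[1]:o[1]+w[1],o[0]:o[0]+w[0]],None,fx=s,fy=s,interpolation=cv2.INTER_NEAREST)
        def ren(p):
            b=p[2]+np.radians(np.arange(0,360,60));R=.012/np.cos(np.pi/6)
            base=cx+(p[0]+R*np.cos(b))[:,None]*x+(p[1]+R*np.sin(b))[:,None]*y
            pts=np.vstack([base+.006*n,base+.0165*n]);b2=np.linspace(0,6.28,16)
            st=cx+(p[0]+.0075*np.cos(b2))[:,None]*x+(p[1]+.0075*np.sin(b2))[:,None]*y+.022*n
            I=np.zeros_like(T)
            for Q in(pts,np.vstack([st,st-.005*n])):
                q=(proj(m,Q)-o+.5)*s; cv2.fillConvexPoly(I,cv2.convexHull(np.round(q).astype(np.int32)),1)
            return I
        def cost(p): I=ren(p);return (I!=T).sum()/T.sum()
        from scipy.optimize import minimize
        res=[]
        for t in np.radians(np.arange(0,60,5)):
            r_=minimize(cost,[0,0,t],method='Nelder-Mead',options=dict(initial_simplex=[[0,0,t],[.001,0,t],[0,.001,t],[0,0,t+.06]],maxiter=80));res.append((r_.fun,np.round(r_.x[:2]*1000,2),round(np.degrees(r_.x[2])%60,1)))
        res.sort(key=lambda r:r[0]);out[nm]=res[0]
        print(nm,[(round(r[0],3),r[1],r[2]) for r in res[:4]],'worst',round(res[-1][0],3))
        crop=cv2.resize(a[o[1]:o[1]+w[1],o[0]:o[0]+w[0]],None,fx=s,fy=s,interpolation=cv2.INTER_CUBIC).copy()
        b=np.radians(res[0][2]+np.arange(0,360,60));R=.012/np.cos(np.pi/6);e=res[0][1]/1000
        for hh in(.003,.017):
            q=cx+(e[0]+R*np.cos(b))[:,None]*x+(e[1]+R*np.sin(b))[:,None]*y+hh*n
            cv2.polylines(crop,[np.round((proj(m,q)-o+.5)*s).astype(np.int32)],True,(255,0,0) if hh>.01 else (0,0,255),1)
        tiles.append(cv2.resize(crop,(390,290)))
    save(name,np.vstack([np.hstack(tiles[:2]),np.hstack(tiles[2:])]))
    return out
if __name__=='__main__':
    fit(a,d,m,c,x,y,n,dict(TL=(.0410,.0312),TR=(.0312,-.0410),LL=(-.0312,.0410),LR=(-.0410,-.0312)),'e.png')
    print('x',x,'y',y)
E
python3 hexfit.py
```

```text
circle [-0.0008  0.0024  0.0697]
centre [0.5863 0.0498 0.1541]
TL [(np.float64(0.041), array([1.11, 1.08]), np.float64(38.5)), (np.float64(0.041), array([1.12, 1.07]), np.float64(38.5)), (np.float64(0.041), array([1.13, 1.04]), np.float64(39.0)), (np.float64(0.041), array([1.12, 1.05]), np.float64(38.9))] worst 0.041
TR [(np.float64(0.034), array([1.14, 0.45]), np.float64(32.2)), (np.float64(0.034), array([1.08, 0.43]), np.float64(31.7)), (np.float64(0.034), array([1.11, 0.41]), np.float64(31.4)), (np.float64(0.034), array([1.12, 0.42]), np.float64(31.4))] worst 0.036
LL [(np.float64(0.032), array([0.5 , 1.08]), np.float64(42.9)), (np.float64(0.032), array([0.5 , 1.06]), np.float64(43.2)), (np.float64(0.032), array([0.48, 1.08]), np.float64(43.2)), (np.float64(0.032), array([0.5, 1.1]), np.float64(42.9))] worst 0.032
LR [(np.float64(0.037), array([0.4 , 0.45]), np.float64(24.9)), (np.float64(0.038), array([0.44, 0.47]), np.float64(24.5)), (np.float64(0.038), array([0.44, 0.47]), np.float64(24.6)), (np.float64(0.038), array([0.41, 0.45]), np.float64(24.5))] worst 0.041
x [0.9075 0.0236 0.4193] y [ 0.      0.9984 -0.0561]
```

View pics/e.png

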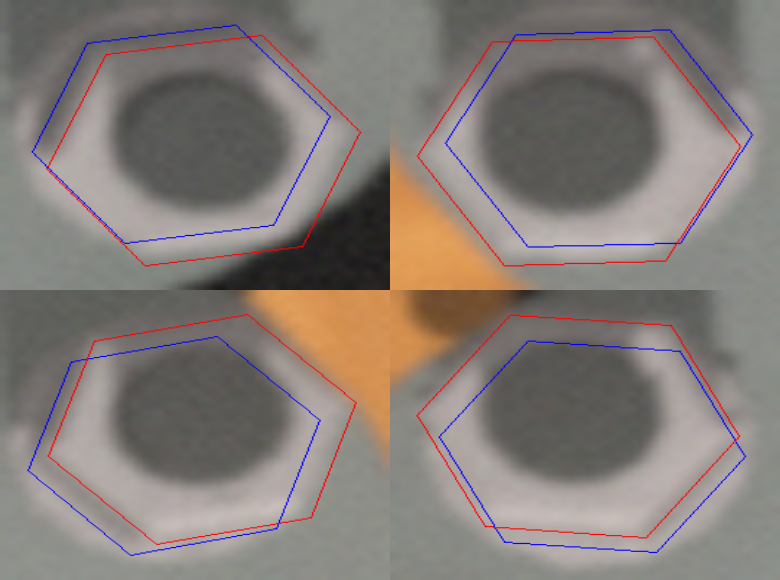

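```bash
python3 - <<'E'
from h import *
p,R=pose();print(state()['qpos'])
a=np.radians(3.7);R1=tool([0,0,-1],[-np.cos(a),-np.sin(a),0])
plan(p,R,np.array([.534,.380,.235]),R1,8,88)
E
```

```text
[-0.09873732  0.29301524  1.43650021 -0.04691839  1.23805757 -1.66450471]
[[88,4.1,41.5,1.9,-0.48,1.19,-0.42],[88,3.7,41.5,2.4,-0.49,1.2,-0.41],[88,3.3,41.5,2.8,-0.48,1.19,-0.42],[88,3.0,41.5,3.2,-0.48,1.2,-0.41],[88,2.6,41.5,3.6,-0.49,1.19,-0.42],[88,2.2,41.5,4.0,-0.48,1.19,-0.41],[88,1.9,41.5,4.4,-0.48,1.2,-0.42],[88,1.4,41.4,4.8,-0.49,1.19,-0.41]]
```

Request:
move_arm(
  steps=[
    [88,4.1,41.5,2,-0.48,1.2,-0.42],
    [88,3.7,41.5,2.4,-0.48,1.2,-0.42],
    [88,3.3,41.5,2.8,-0.48,1.2,-0.42],
    [88,3,41.5,3.2,-0.48,1.2,-0.42],
    [88,2.6,41.5,3.6,-0.48,1.2,-0.42],
    [88,2.2,41.5,4,-0.48,1.2,-0.42],
    [88,1.9,41.5,4.4,-0.48,1.2,-0.42],
    [88,1.4,41.5,4.8,-0.48,1.2,-0.42],
    [88,0,0,0,0,0,0],
  ],
)

```text
t: 4.92
eef_pos: [0.5334, 0.3817, 0.2336]
eef_rot: [0.106, -3.138, 0.001]
wrist_force: [-0.7, -0.2, -0.7]
opening: 0.997
gripper_force: 0.0
```

```bash
python3 - <<'E'
from h import *
np.set_printoptions(precision=4,suppress=True,linewidth=200)
p,R=pose();print(state()['t'],p)
m=camera_model('wrist');a,d=camera('wrist')
A=cloud(m,d,np.ones(d.shape,bool))
k=(abs(A[:,0]-.53)<.07)&(abs(A[:,1]-.38)<.04)&(A[:,2]>.155)&(A[:,2]<.185);H=A[k]
r=cv2.minAreaRect((H[:,:2]*1000).astype(np.float32));print(k.sum(),H.mean(0),np.median(H[:,2]),r)
k=(abs(A[:,0]-.53)<.07)&(abs(A[:,1]-.38)<.05)&(A[:,2]>.06)&(A[:,2]<.12);print('shaft',k.sum(),A[k].mean(0) if k.any() else 0)
k=(abs(A[:,0]-.55)<.12)&(abs(A[:,1]-.31)<.15)&(abs(A[:,2]-.05)<.004);print('block',np.median(A[k][:,2]),cv2.minAreaRect((A[k][:,:2]*1000).astype(np.float32)))
print([(r['location'],r['score']) for r in search_frame('wrist','stand_hole0')])
save('f.png',a,1)
E
```

```text
4.925 [0.5334 0.3817 0.2336]
4143 [0.5302 0.3805 0.1631] 0.16359102779116477 ((533.321533203125, 380.59136962890625), (90.35347747802734, 22.096355438232422), 3.0952939987182617)
shaft 0 0
block 0.05048750927979473 ((523.9546508789062, 309.4100341796875), (298.782958984375, 163.1064910888672), 89.05365753173828)
[([0.5344, 0.3259, 0.0481], 0.62)]
```

View pics/f.png

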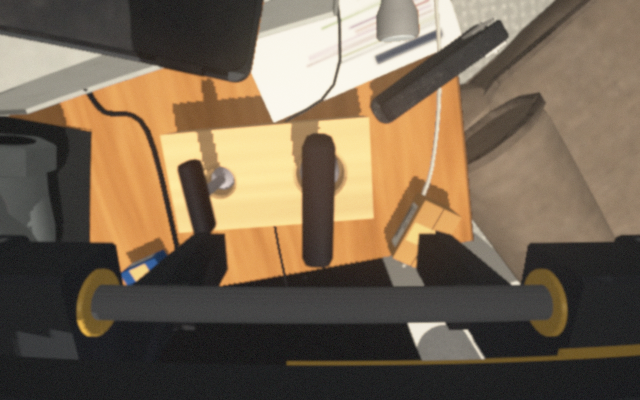

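Request:
move_arm(
  steps=[
    [88,0,-1,36,0,0,0],
    [88,0,0,36,0,0,0],
    [88,0,0,35.5,0,0,0],
    [88,0,0,0,0,0,0],
    [0,0,0,0,0,0,0],
    [0,0,0,0,0,0,0],
    [0,0,0,0,0,0,0],
    [0,0,0,0,0,0,0],
  ],
  newtons=60,
)

```text
t: 6.02
eef_pos: [0.5348, 0.3783, 0.1275]
eef_rot: [0.101, -3.139, 0.001]
wrist_force: [0.7, 1.1, -1.2]
opening: 0.569
gripper_force: 0.0
```

Request:
move_arm(
  steps=[
    [0,0,0,0,0,0,0],
    [0,0,0,0,0,0,0],
    [0,0,0,0,0,0,0],
  ],
)

```text
t: 6.4
eef_pos: [0.5347, 0.3782, 0.127]
eef_rot: [0.101, -3.139, 0.001]
wrist_force: [0.3, -1.6, -1.2]
opening: 0.246
gripper_force: 59.9
```

```bash
cat >> h.py <<'E'
n=np.array([-.42,.0509,.9061]);x=np.array([.9075,.0236,.4193]);y=np.array([0,.9984,-.0561])
c=np.array([.5863,.0498,.1541])+.0008*x+.0008*y
N=dict(TL=(.0410,.0312),TR=(.0312,-.0410),LL=(-.0312,.0410),LR=(-.0410,-.0312))
PH=dict(TL=38.5,TR=32,LL=43,LR=24.8)
def at(nm,hm,al,d=(0,0)):
    q=c+(N[nm][0]+d[0])*x+(N[nm][1]+d[1])*y
    al=np.radians(al); return q+n*(.1163+hm), tool(-n,np.cos(al)*x+np.sin(al)*y)
E
python3 - <<'E'
from h import *
p,R=pose();p1,R1=at('TR',.05,212);print(p1)
plan(p+[0,0,.24],R,p1,R1,10,0)
E
```

```text
[0.545494   0.01888419 0.32045725]
[[0,1.2,-35.9,4.7,1.07,-2.3,-2.86],[0,3.2,-35.7,5.2,1.07,-2.29,-2.85],[0,5.2,-35.5,5.8,1.08,-2.3,-2.86],[0,7.2,-34.9,6.2,1.07,-2.3,-2.85],[0,9.2,-34.5,6.5,1.07,-2.3,-2.86],[0,11.1,-33.8,6.7,1.07,-2.29,-2.85],[0,13.1,-33.1,6.8,1.07,-2.3,-2.86],[0,15.0,-32.3,7.0,1.07,-2.3,-2.86],[0,16.9,-31.4,6.8,1.08,-2.3,-2.85],[0,18.6,-30.3,6.8,1.07,-2.29,-2.86]]
```

Request:
move_arm(
  steps=[
    [0,0,0,-25,0,0,0],
    [0,0,0,-35,0,0,0],
    [0,0,0,-45,0,0,0],
    [0,0,0,-45,0,0,0],
    [0,0,0,-45,0,0,0],
    [0,0,0,-45,0,0,0],
    [0,1.2,-36,4.7,1.07,-2.3,-2.86],
    [0,3.2,-35.7,5.2,1.07,-2.3,-2.86],
    [0,5.2,-35.5,5.8,1.07,-2.3,-2.86],
    [0,7.2,-35,6.2,1.07,-2.3,-2.86],
    [0,9.2,-34.5,6.5,1.07,-2.3,-2.86],
    [0,11,-33.8,6.7,1.07,-2.3,-2.86],
    [0,13,-33,6.8,1.07,-2.3,-2.86],
    [0,15,-32.3,7,1.07,-2.3,-2.86],
    [0,17,-31.4,6.8,1.07,-2.3,-2.86],
    [0,18.6,-30.3,6.8,1.07,-2.3,-2.86],
    [0,0,0,0,0,0,0],
    [0,0,0,0,0,0,0],
  ],
)

```text
t: 8.65
eef_pos: [0.5458, 0.0193, 0.3202]
eef_rot: [-0.769, 2.62, -0.238]
wrist_force: [-0.2, -0.7, -3.3]
opening: 0.242
gripper_force: 59.9
```

```bash
python3 - <<'E'
from h import *
np.set_printoptions(precision=4,suppress=True,linewidth=200)
p,R=pose();s=state();print(s['t'],p,s['wrist_force'],s['wrist_torque'],s['qpos'])
p1,R1=at('TR',.05,212);print('err tool mm',R.inv().apply(p1-p)*1000,'rot',np.degrees((R.inv()*R1).as_rotvec()))
m=camera_model('wrist');a,d=camera('wrist')
A=cloud(m,d,np.ones(d.shape,bool));L=R.inv().apply(A-p)
# wrench in tool frame
k=(abs(L[:,1])<.04)&(abs(L[:,0])<.05)&(L[:,2]>.03)&(L[:,2]<.12)
for lo in np.arange(.02,.13,.01):
    q=L[(abs(L[:,1])<.03)&(abs(L[:,0])<.045)&(L[:,2]>lo)&(L[:,2]<lo+.01)]
    if len(q):print('%.2f'%lo,len(q),'x',q[:,0].min(),q[:,0].max(),'y',q[:,1].min(),q[:,1].max())
save('g.png',a,1)
E
```

```text
8.65 [0.5458 0.0193 0.3202] [-0.1542 -0.7269 -3.2881] [ 0.1886  0.4346 -0.0118] [-0.194   0.0894  1.62    0.0378  0.9976 -2.3493]
err tool mm [ 0.427  -0.2469 -0.3315] rot [ 0.0634 -0.0063 -0.0018]
```

View pics/g.png

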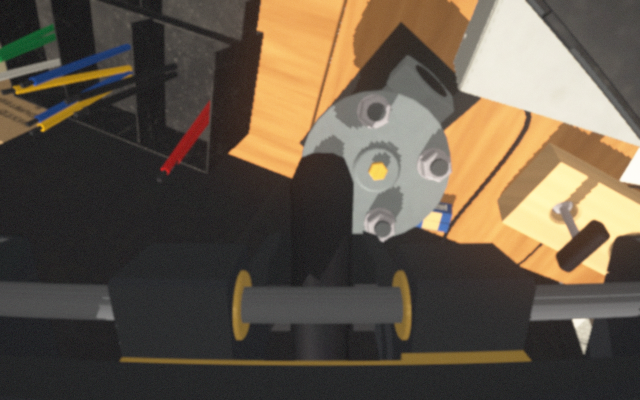

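```bash
cat > chk.py <<'E'
from h import *
np.set_printoptions(precision=2,suppress=True,linewidth=200)
p,R=pose();m=camera_model('wrist');a,d=camera('wrist')
A=cloud(m,d,np.ones(d.shape,bool));L=R.inv().apply(A-p)*1000
q=L[(abs(L[:,1])<20)&(L[:,0]>5)&(L[:,0]<70)&(L[:,2]<10)&(L[:,2]>-60)]
for lo in range(-60,10,5):
    k=q[(q[:,2]>lo)&(q[:,2]<=lo+5)]
    if len(k)>5:print(lo,len(k),'x',np.percentile(k[:,0],[1,50,99]),'y',np.percentile(k[:,1],[1,50,99]))
h=(A-c)@n*1000;print('face h',np.median(h[(abs(h)<4)&(np.linalg.norm(A-c,axis=1)<.07)]))
for nm,t in N.items():
    e=np.c_[(A-c)@x-t[0],(A-c)@y-t[1]]*1000;k=(h>12)&(h<18.5)&(np.hypot(*e.T)<21)
    if k.sum()>20:E=e[k];print(nm,k.sum(),'mid',(E.min(0)+E.max(0))/2,E.max(0)-E.min(0))
E
python3 chk.py
```

```text
-50 177 x [ 7.57  8.81 10.4 ] y [-19.93 -12.31  19.86]
-45 449 x [ 6.91  8.37 10.3 ] y [-19.67 -10.43  19.6 ]
-40 5707 x [ 5.47 24.26 43.26] y [-17.1    0.41  17.05]
-35 1769 x [ 5.92 28.61 45.64] y [-19.12  -0.25  18.98]
-30 436 x [ 5.76  8.23 45.89] y [-19.85  -0.81  19.91]
-25 382 x [ 5.9   8.29 45.86] y [-19.76  -0.33  19.82]
-20 308 x [ 7.52  8.55 45.89] y [-19.64  -0.54  19.66]
-15 254 x [ 7.46  9.17 45.88] y [-19.74   0.2   19.64]
-10 194 x [ 7.54  8.37 45.84] y [-19.75  -0.21  19.82]
-5 114 x [7.33 8.18 9.76] y [-19.95   0.34  19.69]
face h 0.13300365027702887
TL 338 mid [-1.67 -0.38] [23.7  26.66]
LL 424 mid [-0.92 -0.88] [26.68 26.88]
LR 457 mid [-1.35 -0.91] [25.49 27.56]
```

```bash
sed -i 's/^c=np.array.*/c=np.array([.5863,.0498,.1541])/' h.py; python3 - <<'E'
from h import *
p,R=pose();p1,R1=at('TR',.012,212);plan(p,R,p1,R1,5,0)
E
```

```text
[[0,0.4,-0.2,7.6,0.01,0.01,0.02],[0,0.4,-0.1,7.5,0.01,0.01,0.01],[0,0.4,-0.2,7.6,0.01,0.0,0.02],[0,0.4,-0.1,7.5,0.02,0.01,0.01],[0,0.4,-0.2,7.6,0.01,0.01,0.02]]
```

Request:
move_arm(
  steps=[
    [0,1,-0.4,10,0,0,0],
    [0,1,-0.4,10,0,0,0],
    [0,0,0,6,0,0,0],
    [0,0,0,6,0,0,0],
    [0,0,0,6,0,0,0],
    [0,0,0,0,0,0,0],
  ],
)

```text
t: 9.5
eef_pos: [0.561, 0.0152, 0.2852]
eef_rot: [-0.77, 2.619, -0.239]
wrist_force: [0.4, 0.5, -2.6]
opening: 0.246
gripper_force: 59.9
```

```bash
cat > st.py <<'E'
from h import *
import sys
np.set_printoptions(precision=2,suppress=True,linewidth=200)
p,R=pose();s=state();nm=sys.argv[1]
p0,R0=at(nm,0,180);v=p-p0
al=R.apply([1,0,0]);alpha=np.degrees(np.arctan2(al@y,al@x))%360
print('t %.2f'%s['t'],nm,'off x,y,h mm',v@x*1000,v@y*1000,v@n*1000,'alpha %.1f'%alpha,'Ftool',R.inv().apply(s['wrist_force']),'Ttool',R.inv().apply(s['wrist_torque']),'q6 %.2f'%s['qpos'][5],'tilt',np.degrees(np.arccos(-R.apply([0,0,1])@n)),'open',s['opening'])
E
python3 st.py TR
```

```text
t 9.50 TR off x,y,h mm -0.012575125817962787 -0.9304212495103253 11.39945089381882 alpha 212.0 Ftool [0.25 0.97 2.51] Ttool [-0.22  0.36  0.07] q6 -2.36 tilt nan open 0.24584273938873144st.py:7: RuntimeWarning: invalid value encountered in arccos
  print('t %.2f'%s['t'],nm,'off x,y,h mm',v@x*1000,v@y*1000,v@n*1000,'alpha %.1f'%alpha,'Ftool',R.inv().apply(s['wrist_force']),'Ttool',R.inv().apply(s['wrist_torque']),'q6 %.2f'%s['qpos'][5],'tilt',np.degrees(np.arccos(-R.apply([0,0,1])@n)),'open',s['opening'])
```

Request:
move_arm(
  steps=[
    [0,0,0,5,0,0,0],
    [0,0,0,4.4,0,0,0],
    [0,0,0,0,0,0,0],
  ],
)

```text
t: 9.88
eef_pos: [0.5649, 0.0147, 0.2768]
eef_rot: [-0.77, 2.619, -0.239]
wrist_force: [-0.0, -0.1, -2.7]
opening: 0.246
gripper_force: 59.9
```

```bash
python3 -W ignore st.py TR
```

```text
t 9.88 TR off x,y,h mm 0.036300891139876404 -0.9348518093341284 2.104019904900247 alpha 212.0 Ftool [0.98 0.62 2.43] Ttool [-0.11  0.3   0.  ] q6 -2.36 tilt nan open 0.24611998059792378
```

Request:
move_arm(
  steps=[
    [0,0,0,0,0,0,4],
    [0,0,0,0,0,0,4],
    [0,0,0,0,0,0,0],
  ],
)

```text
t: 10.25
eef_pos: [0.565, 0.0145, 0.2774]
eef_rot: [-0.584, 2.658, -0.2]
wrist_force: [0.5, -3.1, -2.0]
opening: 0.246
gripper_force: 59.9
```

```bash
python3 -W ignore st.py TR
```

```text
t 10.25 TR off x,y,h mm 0.32261911291878576 -1.1139188660630948 2.5596672894375874 alpha 204.1 Ftool [ 1.66 -2.54  2.22] Ttool [ 0.35  0.31 -0.03] q6 -2.22 tilt nan open 0.24564136748164947
```

Request:
move_arm(
  steps=[
    [0,0,0,0,0,0,4],
    [0,0,0,0,0,0,0],
  ],
)

```text
t: 10.5
eef_pos: [0.565, 0.0145, 0.2774]
eef_rot: [-0.492, 2.673, -0.18]
wrist_force: [0.9, -3.0, -1.7]
opening: 0.243
gripper_force: 59.9
```

```bash
python3 -W ignore st.py TR
```

```text
t 10.50 TR off x,y,h mm 0.331903376122921 -1.1636214435158034 2.561784995645391 alpha 200.2 Ftool [ 0.92 -2.72  2.09] Ttool [ 0.69  0.3  -0.01] q6 -2.15 tilt nan open 0.24328599253627428
```

Request:
move_arm(
  steps=[
    [0,0,0,0,0,0,4],
    [0,0,0,0,0,0,0],
  ],
)

```text
t: 10.75
eef_pos: [0.565, 0.0145, 0.2773]
eef_rot: [-0.399, 2.685, -0.16]
wrist_force: [0.6, -4.2, -1.6]
opening: 0.241
gripper_force: 59.9
```

```bash
python3 -W ignore st.py TR
```

```text
t 10.75 TR off x,y,h mm 0.283603877634681 -1.1384893750516747 2.5369189996792247 alpha 196.2 Ftool [ 1.34 -3.84  1.96] Ttool [ 0.82  0.26 -0.03] q6 -2.08 tilt nan open 0.24098757003722548
```

Request:
move_arm(
  steps=[
    [0,0,0,0,0,0,5],
    [0,0,0,0,0,0,0],
  ],
)

```text
t: 11.0
eef_pos: [0.5649, 0.0146, 0.2773]
eef_rot: [-0.281, 2.697, -0.134]
wrist_force: [0.2, -4.3, -0.1]
opening: 0.244
gripper_force: 59.9
```

```bash
python3 -W ignore st.py TR; python3 - <<'E'
from h import *
np.set_printoptions(precision=2,suppress=True,linewidth=200)
p,R=pose();m=camera_model('wrist');a,d=camera('wrist')
A=cloud(m,d,np.ones(d.shape,bool));L=R.inv().apply(A-p)*1000
for x0 in range(16,46,5):
    k=L[(L[:,0]>x0)&(L[:,0]<x0+5)&(abs(L[:,1])<20)&(L[:,2]<-33)&(L[:,2]>-43)]
    if len(k):print(x0,len(k),np.percentile(k[:,1],[2,50,98]),np.median(k[:,2]))
k=L[(abs(L[:,1])<20)&(L[:,0]>20)&(L[:,0]<70)&(L[:,2]<0)&(L[:,2]>-60)];print(np.percentile(k[:,0],[99,99.9]))
save('hh.png',a,1)
E
```

```text
t 11.00 TR off x,y,h mm 0.2235506199679482 -1.1048070715197154 2.5244982989573 alpha 191.2 Ftool [ 0.77 -4.2   0.4 ] Ttool [ 1.06  0.28 -0.02] q6 -1.99 tilt nan open 0.2443123237513916
16 747 [-8.47  0.65 10.11] -36.79004041453535
21 773 [-8.39  0.99 10.31] -36.7709759975992
26 792 [-8.58  0.66 10.28] -36.78104183417066
31 829 [-8.48  0.99 10.12] -36.71016993065552
36 881 [-8.39  0.99 10.07] -36.56149203478486
41 641 [-7.24  0.67  9.26] -35.186335842672
[46.12 46.28]
```

Request:
move_arm(
  steps=[
    [0,0,0,0,0,0,4],
    [0,0,0,0,0,0,0],
  ],
)

```text
t: 11.3
eef_pos: [0.5649, 0.0146, 0.2773]
eef_rot: [-0.187, 2.703, -0.113]
wrist_force: [1.2, -4.9, -0.6]
opening: 0.247
gripper_force: 60.0
```

```bash
sed -i "s/print('t/print('tau',np.array(s['tau']),end=' ');print('t/" st.py; python3 -W ignore st.py TR
```

```text
tau [  2.78 -34.16 -25.88   1.34  -0.57   0.43] t 11.30 TR off x,y,h mm 0.17870925484985525 -1.0505401066441622 2.5207157596176226 alpha 187.2 Ftool [-0.08 -4.87  1.25] Ttool [ 1.23  0.22 -0.02] q6 -1.92 tilt nan open 0.24671154191925554
```

Request:
move_arm(
  steps=[
    [0,0,0,0,0,0,-2],
    [0,0,0,0,0,0,0],
  ],
)

```text
t: 11.55
eef_pos: [0.5649, 0.0147, 0.2771]
eef_rot: [-0.233, 2.701, -0.123]
wrist_force: [1.3, -4.3, -1.1]
opening: 0.249
gripper_force: 60.0
```

```bash
python3 -W ignore st.py TR
```

```text
tau [  2.96 -34.43 -25.89   1.33  -0.47  -0.22] t 11.55 TR off x,y,h mm 0.09499418263212209 -0.9435587122565188 2.362498075956539 alpha 189.2 Ftool [ 0.13 -4.31  1.78] Ttool [ 1.3   0.25 -0.  ] q6 -1.96 tilt nan open 0.2487614420349377
```

Request:
move_arm(
  steps=[
    [0,0,0,0,0,0,3],
    [0,0,0,0,0,0,2],
  ],
)

```text
t: 11.8
eef_pos: [0.5648, 0.0147, 0.2771]
eef_rot: [-0.112, 2.706, -0.097]
wrist_force: [0.3, -5.1, -0.5]
opening: 0.244
gripper_force: 60.0
```

```bash
python3 -W ignore st.py TR
```

```text
tau [  3.07 -34.54 -25.95   1.54  -0.47  -0.15] t 11.80 TR off x,y,h mm 0.05140112641157451 -0.9568287594473013 2.3477495418378735 alpha 184.0 Ftool [ 0.38 -5.09  0.84] Ttool [ 1.41  0.14 -0.21] q6 -1.87 tilt nan open 0.243549581741083
```

Request:
move_arm(
  steps=[
    [0,0,0,0,0,0,4],
    [0,0,0,0,0,0,4],
    [0,0,0,0,0,0,4],
    [0,0,0,0,0,0,-3],
    [0,0,0,0,0,0,-3],
    [0,0,0,0,0,0,-2],
    [0,0,0,0,0,0,0],
  ],
)

```text
t: 12.68
eef_pos: [0.5647, 0.0149, 0.2768]
eef_rot: [-0.018, 2.707, -0.075]
wrist_force: [1.6, -5.0, -3.3]
opening: 0.243
gripper_force: 59.9
```

```bash
python3 -W ignore st.py TR; python3 - <<'E'
from h import *
p,R=pose();p0,R0=at('TR',.0455,180)
p1,R1=at('LL',.05,223,(0,-.001));plan(p+.045*n,R,p1,R1,6,0)
E
```

```text
tau [  2.66 -35.7  -26.87   1.19  -0.7   -0.21] t 12.68 TR off x,y,h mm -0.2062463685072344 -0.7493667646366569 2.1371457195625587 alpha 180.0 Ftool [ 0.09 -4.85  3.93] Ttool [1.12 0.16 0.04] q6 -1.80 tilt nan open 0.24313957593409985
[[0,10.4,13.6,-0.5,0.01,0.0,-7.16],[0,8.5,14.8,-0.4,0.01,0.0,-7.16],[0,6.7,15.8,-0.5,0.0,0.0,-7.16],[0,4.6,16.5,-0.5,0.01,0.0,-7.16],[0,2.6,16.9,-0.4,0.01,0.0,-7.16],[0,0.4,17.1,-0.5,0.0,0.0,-7.16]]
```

Request:
move_arm(
  steps=[
    [0,0,0,-15,0,0,0],
    [0,0,0,-15,0,0,0],
    [0,0,0,-15,0,0,0],
    [0,10.4,13.6,-0.5,0,0,-7.16],
    [0,8.5,14.8,-0.5,0,0,-7.16],
    [0,6.7,15.8,-0.5,0,0,-7.16],
    [0,4.6,16.5,-0.5,0,0,-7.16],
    [0,2.6,17,-0.4,0,0,-7.16],
    [0,0.4,17,-0.5,0,0,-7.16],
    [0,0,0,0,0,0,0],
  ],
)

```text
t: 13.92
eef_pos: [0.4876, 0.0981, 0.2901]
eef_rot: [-1.021, 2.546, -0.291]
wrist_force: [0.7, 0.9, -2.7]
opening: 0.245
gripper_force: 59.9
```

```bash
python3 -W ignore st.py LL; cat > look.py <<'E'
import sys
from h import *
np.set_printoptions(precision=2,suppress=True,linewidth=200)
m=camera_model('wrist');a,d=camera('wrist')
c_,x_,y_,n_,N_=c,x,y,n,N
import contextlib,io
with contextlib.redirect_stdout(io.StringIO()): import hexfit
hexfit.fit(a,d,m,c_,x_,y_,n_,{k:N_[k] for k in sys.argv[2:]},sys.argv[1])
E
sed -i "s/    save(name,np.vstack.*/    save(name,np.hstack(tiles))/" hexfit.py
python3 look.py i.png TR TL LR; python3 chk.py|tail -4
```

```text
tau [  0.96 -28.61 -27.34  -0.24  -1.37  -0.5 ] t 13.93 LL off x,y,h mm -0.19004934016583552 -0.35946752818174477 50.85680187758765 alpha 223.0 Ftool [-0.36  1.06  2.74] Ttool [-0.42  0.29  0.02] q6 -2.33 tilt nan open 0.24492228742047445
TR [(np.float64(0.04), array([0.08, 0.8 ]), np.float64(6.0)), (np.float64(0.04), array([0.11, 0.82]), np.float64(6.0)), (np.float64(0.04), array([0.13, 0.86]), np.float64(5.7)), (np.float64(0.04), array([0.12, 0.87]), np.float64(5.6))] worst 0.041
TL [(np.float64(0.089), array([0.43, 1.3 ]), np.float64(39.3)), (np.float64(0.089), array([0.44, 1.34]), np.float64(39.6)), (np.float64(0.09), array([0.42, 1.33]), np.float64(39.5)), (np.float64(0.09), array([0.44, 1.32]), np.float64(39.4))] worst 0.145
LR [(np.float64(0.035), array([-0.32,  0.54]), np.float64(24.7)), (np.float64(0.036), array([-0.35,  0.48]), np.float64(25.1)), (np.float64(0.036), array([-0.31,  0.5 ]), np.float64(25.1)), (np.float64(0.036), array([-0.32,  0.5 ]), np.float64(25.0))] worst 0.036
face h 0.13535993108558345
TL 325 mid [ 0.07 -0.7 ] [25.73 25.49]
TR 417 mid [-0.17 -0.13] [27. 25.]
LR 451 mid [-0.28 -0.56] [25.16 27.19]
```

Request:
move_arm(
  steps=[
    [0,0.4,-0.4,12,0,0,0],
    [0,0,0,12,0,0,0],
    [0,0,0,7,0,0,0],
    [0,0,0,7,0,0,0],
    [0,0,0,0,0,0,0],
  ],
)

```text
t: 14.65
eef_pos: [0.5042, 0.0949, 0.2549]
eef_rot: [-1.021, 2.547, -0.292]
wrist_force: [0.2, 0.2, -3.0]
opening: 0.246
gripper_force: 59.9
```

```bash
python3 -W ignore st.py LL
```

```text
tau [ -0.12 -30.12 -26.91  -0.2   -1.5   -0.03] t 14.65 LL off x,y,h mm 0.011802450263099777 -1.667114735624283 11.771585879876088 alpha 223.0 Ftool [0.51 1.01 2.83] Ttool [-0.44  0.26 -0.01] q6 -2.33 tilt nan open 0.24623153141054335
```

Request:
move_arm(
  steps=[
    [0,-0.2,0.2,5,0,0,0],
    [0,0,0,4.5,0,0,0],
    [0,0,0,0,0,0,5],
    [0,0,0,0,0,0,5],
    [0,0,0,0,0,0,5],
    [0,0,0,0,0,0,5],
  ],
)

```text
t: 15.4
eef_pos: [0.5082, 0.0947, 0.2466]
eef_rot: [-0.556, 2.663, -0.193]
wrist_force: [0.1, -0.4, -3.3]
opening: 0.246
gripper_force: 59.9
```

```bash
python3 -W ignore st.py LL
```

```text
tau [ -0.19 -31.41 -26.98  -0.09  -1.42  -0.79] t 15.40 LL off x,y,h mm 0.1973062718965144 -1.338347281046714 2.630981302490185 alpha 202.9 Ftool [1.3  0.35 3.07] Ttool [-0.32  0.43 -0.12] q6 -1.97 tilt nan open 0.24595985538243023
```

Good, low side forces. Finish to α≈177.5, then back off into mid-play.

Request:
move_arm(
  steps=[
    [0,0,0,0,0,0,5],
    [0,0,0,0,0,0,5],
    [0,0,0,0,0,0,5],
    [0,0,0,0,0,0,5],
    [0,0,0,0,0,0,5],
    [0,0,0,0,0,0,0],
    [0,0,0,0,0,0,-6],
    [0,0,0,0,0,0,-6],
    [0,0,0,0,0,0,0],
    [0,0,0,-12,0,0,0],
    [0,0,0,-15,0,0,0],
    [0,0,0,-15,0,0,0],
    [0,0,0,0,0,0,0],
  ],
)

```text
t: 17.02
eef_pos: [0.4906, 0.0969, 0.2865]
eef_rot: [-0.253, 2.697, -0.127]
wrist_force: [-0.7, -0.9, -3.4]
opening: 0.246
gripper_force: 59.9
```

```bash
python3 -W ignore st.py LL;  python3 look.py k.png TR LR; python3 - <<'E'
from h import *
p,R=pose();p1,R1=at('TR',.048,187,(0,-.0013));plan(p,R,p1,R1,4,0)
E
```

```text
tau [  0.16 -29.66 -28.42  -0.17  -1.18  -0.01] t 17.02 LL off x,y,h mm 0.9832774747927243 -1.3797757844287188 46.29603475426266 alpha 190.0 Ftool [ 2.18 -0.35  2.78] Ttool [-0.18  0.38  0.  ] q6 -1.75 tilt 0.1183374841830707 open 0.2457954428966599
TR [(np.float64(0.055), array([1.04, 0.95]), np.float64(5.3)), (np.float64(0.055), array([1.07, 0.88]), np.float64(6.2)), (np.float64(0.055), array([1.04, 0.98]), np.float64(5.4)), (np.float64(0.055), array([1.09, 1.01]), np.float64(5.6))] worst 0.06
LR [(np.float64(0.046), array([0.3 , 0.43]), np.float64(25.5)), (np.float64(0.046), array([0.3 , 0.44]), np.float64(25.4)), (np.float64(0.046), array([0.3 , 0.42]), np.float64(25.6)), (np.float64(0.046), array([0.29, 0.4 ]), np.float64(25.1))] worst 0.048
[[0,-11.7,-22.9,-0.6,0.0,0.03,0.75],[0,-12.0,-22.7,-0.7,0.01,0.02,0.75],[0,-12.3,-22.5,-0.6,0.0,0.03,0.74],[0,-12.5,-22.4,-0.6,0.01,0.03,0.75]]
```

Request:
move_arm(
  steps=[
    [0,-11.7,-23,-0.6,0,0,0.75],
    [0,-12,-22.7,-0.6,0,0,0.75],
    [0,-12.3,-22.5,-0.6,0,0,0.75],
    [0,-12.5,-22.4,-0.6,0,0,0.75],
    [0,0,0,0,0,0,0],
  ],
)

```text
t: 17.7
eef_pos: [0.5462, 0.0154, 0.3171]
eef_rot: [-0.18, 2.704, -0.112]
wrist_force: [-0.9, 0.9, -3.9]
opening: 0.247
gripper_force: 59.9
```

```bash
python3 -W ignore st.py TR;  python3 look.py l.png LL LR; python3 chk.py|tail -4
```

```text
tau [ -1.33 -32.76 -29.81   0.08  -1.44  -0.21] t 17.70 TR off x,y,h mm -0.03884739683247456 -2.521279677152724 46.50275553192523 alpha 186.9 Ftool [2.24 1.44 3.14] Ttool [-0.19  0.46 -0.03] q6 -1.92 tilt nan open 0.24671768567088112
LL [(np.float64(0.041), array([0.4 , 1.31]), np.float64(10.3)), (np.float64(0.041), array([0.39, 1.3 ]), np.float64(10.3)), (np.float64(0.042), array([0.4 , 1.24]), np.float64(10.1)), (np.float64(0.042), array([0.39, 1.27]), np.float64(10.2))] worst 0.046
LR [(np.float64(0.043), array([0.31, 0.66]), np.float64(22.8)), (np.float64(0.043), array([0.34, 0.67]), np.float64(22.7)), (np.float64(0.043), array([0.31, 0.72]), np.float64(22.8)), (np.float64(0.043), array([0.33, 0.7 ]), np.float64(22.9))] worst 0.045
face h 0.1306887078353806
TL 397 mid [0.46 0.43] [26.1  27.13]
LL 466 mid [-0.38 -0.14] [26.24 26.08]
LR 449 mid [-0.28 -0.47] [24.53 27.  ]
```

Request:
move_arm(
  steps=[
    [0,0,1,10,0,0,0],
    [0,0,0,12,0,0,0],
    [0,0,0,7,0,0,0],
    [0,0,0,6,0,0,0],
    [0,0,0,0,0,0,0],
  ],
)

```text
t: 18.42
eef_pos: [0.5605, 0.0155, 0.2855]
eef_rot: [-0.182, 2.704, -0.112]
wrist_force: [0.1, 0.2, -3.3]
opening: 0.245
gripper_force: 59.9
```

```bash
python3 -W ignore st.py TR
```

```text
tau [  0.5  -34.48 -27.49   0.26  -1.36  -0.02] t 18.43 TR off x,y,h mm -0.3008767145534589 -0.6231462940588361 11.884191633960027 alpha 187.0 Ftool [1.21 0.54 3.02] Ttool [0.14 0.36 0.07] q6 -1.92 tilt nan open 0.24478142091570002
```

Request:
move_arm(
  steps=[
    [0,-0.2,-0.7,5,0,0,0],
    [0,0,0,4.5,0,0,0],
    [0,0,0,0,0,0,5],
    [0,0,0,0,0,0,5],
    [0,0,0,0,0,0,5],
    [0,0,0,0,0,0,5],
    [0,0,0,0,0,0,0],
  ],
)

```text
t: 19.3
eef_pos: [0.5647, 0.0142, 0.2772]
eef_rot: [0.288, 2.689, -0.009]
wrist_force: [0.2, -3.0, -3.2]
opening: 0.242
gripper_force: 59.9
```

```bash
python3 -W ignore st.py TR
```

```text
tau [  1.96 -35.79 -27.36   0.98  -1.01   0.53] t 19.30 TR off x,y,h mm -0.042013442756209426 -1.4736490423018818 2.489305119945573 alpha 167.1 Ftool [ 0.54 -3.06  3.11] Ttool [ 0.86  0.13 -0.07] q6 -1.57 tilt nan open 0.2424999276996716
```

Request:
move_arm(
  steps=[
    [0,0,0,0,0,0,5],
    [0,0,0,0,0,0,5],
    [0,0,0,0,0,0,5],
    [0,0,0,0,0,0,5],
    [0,0,0,0,0,0,5],
  ],
)

```text
t: 19.92
eef_pos: [0.5645, 0.0143, 0.2771]
eef_rot: [0.867, 2.569, 0.122]
wrist_force: [-0.4, -3.5, -2.9]
opening: 0.243
gripper_force: 59.9
```

```bash
python3 -W ignore st.py TR
```

```text
tau [  1.81 -35.6  -27.69   1.16  -1.33  -0.73] t 19.93 TR off x,y,h mm -0.28848417384860925 -1.389494550593213 2.472870775207527 alpha 142.0 Ftool [-0.75 -3.58  2.6 ] Ttool [ 1.   -0.05 -0.17] q6 -1.13 tilt nan open 0.24259013858157966
```

Request:
move_arm(
  steps=[
    [0,0,0,0,0,0,4],
    [0,0,0,0,0,0,3],
    [0,0,0,0,0,0,3],
  ],
)

```text
t: 20.3
eef_pos: [0.5644, 0.0143, 0.277]
eef_rot: [1.089, 2.491, 0.173]
wrist_force: [-0.7, -2.6, -2.6]
opening: 0.248
gripper_force: 60.0
```

```bash
python3 -W ignore st.py TR
```

```text
tau [  1.42 -35.67 -27.87   1.27  -1.43  -0.1 ] t 20.30 TR off x,y,h mm -0.39711913452523784 -1.363234657044897 2.458996203029905 alpha 132.1 Ftool [-0.63 -2.97  2.23] Ttool [ 1.02 -0.15 -0.45] q6 -0.96 tilt nan open 0.24809482376014474
```

Request:
move_arm(
  steps=[
    [0,0,0,0,0,0,3],
    [0,0,0,0,0,0,0],
  ],
)

```text
t: 20.55
eef_pos: [0.5644, 0.0144, 0.277]
eef_rot: [1.153, 2.464, 0.188]
wrist_force: [-0.9, -3.1, -3.3]
opening: 0.242
gripper_force: 59.9
```

```bash
python3 -W ignore st.py TR
```

```text
tau [  1.9  -35.92 -28.15   1.21  -1.53   0.45] t 20.55 TR off x,y,h mm -0.43431964814078267 -1.2617227661016117 2.4305426544960604 alpha 129.1 Ftool [-0.82 -3.62  2.81] Ttool [ 1.21 -0.23 -0.18] q6 -0.91 tilt nan open 0.241961813821845
```

Request:
move_arm(
  steps=[
    [0,0,0,0,0,0,3],
    [0,0,0,0,0,0,3],
  ],
)

```text
t: 20.8
eef_pos: [0.5643, 0.0144, 0.2769]
eef_rot: [1.284, 2.405, 0.219]
wrist_force: [-1.5, -2.5, -2.5]
opening: 0.248
gripper_force: 59.9
```

```bash
python3 -W ignore st.py TR
```

```text
tau [  1.79 -35.86 -28.26   1.1   -1.63  -0.49] t 20.80 TR off x,y,h mm -0.44802465745135656 -1.2241326305200848 2.4206875951695226 alpha 123.1 Ftool [-0.57 -3.35  1.73] Ttool [ 1.19 -0.26 -0.03] q6 -0.80 tilt nan open 0.24759570086344376
```

Request:
move_arm(
  steps=[
    [0,0,0,0,0,0,3],
    [0,0,0,0,0,0,0],
  ],
)

```text
t: 21.05
eef_pos: [0.5643, 0.0145, 0.277]
eef_rot: [1.347, 2.374, 0.233]
wrist_force: [-0.7, -4.4, -3.8]
opening: 0.244
gripper_force: 60.0
```

```bash
python3 -W ignore st.py TR; cat > hd.py <<'E'
from h import *
np.set_printoptions(precision=2,suppress=True,linewidth=200)
p,R=pose();m=camera_model('wrist');a,d=camera('wrist')
A=cloud(m,d,np.ones(d.shape,bool));L=R.inv().apply(A-p)*1000
k=L[(L[:,0]>14)&(L[:,0]<44)&(abs(L[:,1])<18)&(L[:,2]<-33)&(L[:,2]>-43)]
xs=np.arange(16,41,3);mid=[np.percentile(k[(abs(k[:,0]-q)<2),1],[2,98]).mean() for q in xs]
f=np.polyfit(xs,mid,1);print('handle yaw deg',np.degrees(f[0]),'y0',f[1])
E
python3 hd.py
```

```text
tau [  1.55 -36.14 -28.53   1.35  -1.73   0.69] t 21.05 TR off x,y,h mm -0.45140013915832145 -1.1592621478925629 2.449458302275924 alpha 120.2 Ftool [-2.38 -4.12  3.4 ] Ttool [ 1.24 -0.27 -0.44] q6 -0.75 tilt nan open 0.2439469500276592
handle yaw deg -0.4468077856965465 y0 0.7931969934008146
```

```bash
python3 - <<'E'
from h import *
p,R=pose();R=R*Rn.from_rotvec([0,0,np.radians(-10)])
p1,R1=at('LL',.05,190,(-.0003,-.0013));plan(p+.045*n,R,p1,R1,7,0)
E
```

```text
[[0,14.7,0.7,-0.4,0.0,-0.01,-8.55],[0,14.4,2.9,-0.3,0.0,0.0,-8.55],[0,13.8,5.1,-0.4,0.0,-0.01,-8.55],[0,12.9,7.0,-0.3,0.01,0.0,-8.55],[0,11.7,8.8,-0.4,0.0,-0.01,-8.54],[0,10.3,10.5,-0.3,0.0,0.0,-8.55],[0,8.6,11.9,-0.4,0.0,-0.01,-8.55]]
```

Request:
move_arm(
  steps=[
    [0,0,0,0,0,0,-5],
    [0,0,0,0,0,0,-5],
    [0,0,0,-15,0,0,0],
    [0,0,0,-15,0,0,0],
    [0,0,0,-15,0,0,0],
    [0,14.7,0.7,-0.4,0,0,-8.55],
    [0,14.4,3,-0.4,0,0,-8.55],
    [0,13.8,5,-0.4,0,0,-8.55],
    [0,13,7,-0.4,0,0,-8.55],
    [0,11.7,8.8,-0.4,0,0,-8.55],
    [0,10.3,10.5,-0.4,0,0,-8.55],
    [0,8.6,12,-0.4,0,0,-8.55],
    [0,0,0,0,0,0,0],
  ],
)

```text
t: 22.72
eef_pos: [0.4876, 0.0982, 0.2907]
eef_rot: [-0.25, 2.699, -0.125]
wrist_force: [-0.0, 0.2, -2.8]
opening: 0.245
gripper_force: 59.9
```

```bash
python3 -W ignore st.py LL; python3 hd.py; python3 look.py o.png TR LR
```

```text
tau [  0.83 -28.49 -27.41  -0.2   -1.35  -0.66] t 22.73 LL off x,y,h mm 0.0701063082738717 -0.3823286792969192 51.32606440426188 alpha 189.8 Ftool [1.15 0.53 2.54] Ttool [-0.15  0.37 -0.03] q6 -1.75 tilt nan open 0.24515048299833778
handle yaw deg 0.47175051151208575 y0 0.4545861283579231
TR [(np.float64(0.058), array([1.38, 0.67]), np.float64(37.4)), (np.float64(0.058), array([1.37, 0.68]), np.float64(37.4)), (np.float64(0.058), array([1.26, 0.67]), np.float64(37.1)), (np.float64(0.059), array([1.27, 0.67]), np.float64(37.0))] worst 0.062
LR [(np.float64(0.045), array([0.35, 0.41]), np.float64(24.8)), (np.float64(0.045), array([0.34, 0.43]), np.float64(24.0)), (np.float64(0.045), array([0.36, 0.42]), np.float64(23.9)), (np.float64(0.045), array([0.34, 0.41]), np.float64(24.0))] worst 0.047
```

View pics/o.png

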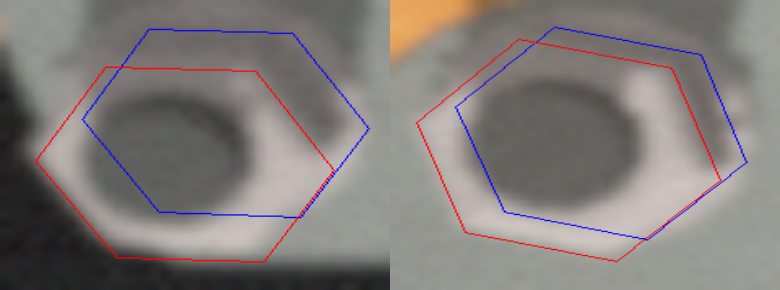

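Request:
move_arm(
  steps=[
    [0,0,0,-10,0,0,-10],
    [0,0,0,-10,0,0,-10],
    [0,0,0,0,0,0,-10],
    [0,0,0,0,0,0,-10],
    [0,0,0,0,0,0,0],
  ],
)

```text
t: 23.45
eef_pos: [0.4799, 0.0981, 0.3084]
eef_rot: [-1.171, 2.491, -0.324]
wrist_force: [-0.9, 1.2, -2.2]
opening: 0.245
gripper_force: 59.9
```

```bash
python3 -W ignore st.py LL; python3 look.py p.png TR LR; python3 - <<'E'
from h import *
m=camera_model('wrist');a,d=camera('wrist')
g=np.arange(-.02,.02,.0001)
T=[]
for nm in('TR','LR'):
    U,V=np.meshgrid(g[::-1],g[::-1],indexing='ij')
    W=c+.017*n+(U[...,None]+N[nm][0])*x+(V[...,None]+N[nm][1])*y
    q=proj(m,W.reshape(-1,3)).astype(np.float32).reshape(U.shape+(2,));T.append(cv2.remap(a,q[...,0],q[...,1],cv2.INTER_CUBIC))
save('q.png',np.hstack(T))
E
```

```text
tau [  0.03 -27.26 -28.47  -0.23  -1.42  -1.03] t 23.45 LL off x,y,h mm 0.499231112091839 -1.4359464835439628 70.62314369458934 alpha 229.6 Ftool [0.11 2.1  1.56] Ttool [-0.44  0.21  0.04] q6 -2.44 tilt nan open 0.24530794418318033
TR [(np.float64(0.054), array([-0.1 ,  0.75]), np.float64(38.8)), (np.float64(0.054), array([-0.04,  0.74]), np.float64(38.5)), (np.float64(0.054), array([0.01, 0.72]), np.float64(37.9)), (np.float64(0.055), array([-0.08,  0.79]), np.float64(39.1))] worst 0.056
LR [(np.float64(0.04), array([-0.48,  0.6 ]), np.float64(23.6)), (np.float64(0.04), array([-0.47,  0.58]), np.float64(23.6)), (np.float64(0.04), array([-0.47,  0.62]), np.float64(24.5)), (np.float64(0.04), array([-0.49,  0.61]), np.float64(24.4))] worst 0.041
```

View pics/q.png

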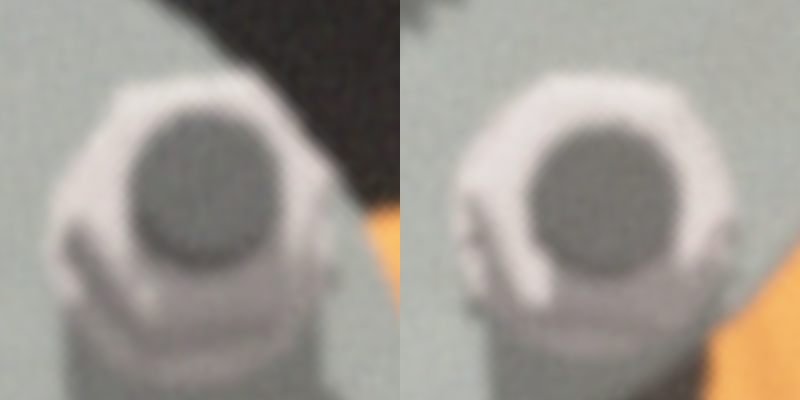

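```bash
python3 - <<'E'
from h import *
p,R=pose()
p1,R1=at('TR',.04,157.5,(-.0002,-.0013));plan(p,R,p1,R1,8,0)
E
```

```text
[[0,2.8,-12.5,3.8,0.0,0.01,9.01],[0,0.8,-12.8,3.8,0.0,0.0,9.0],[0,-1.3,-12.8,3.9,0.01,0.0,9.01],[0,-3.2,-12.5,3.8,0.0,0.01,9.01],[0,-5.1,-11.7,3.8,0.0,0.01,9.01],[0,-6.9,-10.9,3.8,0.0,0.0,9.0],[0,-8.5,-9.6,3.8,0.0,0.01,9.01],[0,-9.9,-8.1,3.8,0.01,0.0,9.01]]
```

Request:
move_arm(
  steps=[
    [0,2.8,-12.5,3.8,0,0,9],
    [0,0.8,-12.8,3.8,0,0,9],
    [0,-1.3,-12.8,3.8,0,0,9],
    [0,-3.2,-12.5,3.8,0,0,9],
    [0,-5.1,-11.7,3.8,0,0,9],
    [0,-6.9,-10.9,3.8,0,0,9],
    [0,-8.5,-9.6,3.8,0,0,9],
    [0,-10,-8,3.8,0,0,9],
    [0,0,0,8,0,0,0],
    [0,0,0,8,0,0,0],
    [0,0,0,6,0,0,0],
    [0,0,0,6,0,0,0],
    [0,0,0,0,0,0,0],
  ],
)

```text
t: 25.18
eef_pos: [0.5608, 0.0155, 0.2854]
eef_rot: [0.503, 2.659, 0.04]
wrist_force: [-0.7, -2.1, -3.9]
opening: 0.241
gripper_force: 59.9
```

```bash
python3 -W ignore st.py TR
```

```text
tau [  0.94 -34.97 -28.     0.53  -1.51  -0.  ] t 25.18 TR off x,y,h mm -0.14856942038870263 -0.6564122681530331 11.622993970262128 alpha 157.9 Ftool [ 1.44 -2.6   3.32] Ttool [0.52 0.44 0.04] q6 -1.41 tilt nan open 0.2414580584749001
```

Request:
move_arm(
  steps=[
    [0,-0.4,-1.1,5,0,0,0],
    [0,0,0,4.5,0,0,0],
    [0,0,0,0,0,0,5],
    [0,0,0,0,0,0,5],
    [0,0,0,0,0,0,5],
    [0,0,0,0,0,0,0],
  ],
)

```text
t: 25.92
eef_pos: [0.5646, 0.0138, 0.2768]
eef_rot: [0.846, 2.576, 0.118]
wrist_force: [-0.6, -2.3, -4.3]
opening: 0.246
gripper_force: 59.9
```

```bash
python3 -W ignore st.py TR
```

```text
tau [  1.26 -36.53 -28.69   0.81  -1.7    0.55] t 25.93 TR off x,y,h mm -0.24231681663950747 -1.8465590818582736 2.185735537685156 alpha 142.9 Ftool [ 0.64 -3.11  3.77] Ttool [ 0.93  0.35 -0.07] q6 -1.15 tilt nan open 0.24630477460167585
```

Request:
move_arm(
  steps=[
    [0,0,0,0,0,0,3],
    [0,0,0,0,0,0,0],
  ],
)

```text
t: 26.18
eef_pos: [0.5646, 0.0138, 0.2769]
eef_rot: [0.913, 2.555, 0.133]
wrist_force: [-0.5, -2.5, -5.8]
opening: 0.244
gripper_force: 59.9
```

```bash
python3 -W ignore st.py TR;python3 -W ignore st.py TR;
```

```text
tau [  1.34 -37.05 -29.07   0.91  -1.78   0.4 ] t 26.18 TR off x,y,h mm -0.24054607930706018 -1.7895695543896344 2.204732065522318 alpha 140.0 Ftool [ 0.81 -3.57  5.16] Ttool [ 0.99  0.34 -0.11] q6 -1.10 tilt nan open 0.24384943700336822
tau [  1.34 -37.05 -29.07   0.91  -1.78   0.4 ] t 26.18 TR off x,y,h mm -0.24054607930706018 -1.7895695543896344 2.204732065522318 alpha 140.0 Ftool [ 0.81 -3.57  5.16] Ttool [ 0.99  0.34 -0.11] q6 -1.10 tilt nan open 0.24384943700336822
```

Request:
move_arm(
  steps=[
    [0,0,0,0,0,0,3],
    [0,0,0,0,0,0,0],
  ],
)

```text
t: 26.42
eef_pos: [0.5646, 0.0139, 0.2769]
eef_rot: [0.98, 2.532, 0.149]
wrist_force: [-0.4, -2.6, -6.6]
opening: 0.245
gripper_force: 59.9
```

```bash
python3 -W ignore st.py TR
```

```text
tau [  1.43 -37.53 -29.45   0.97  -1.86   0.4 ] t 26.43 TR off x,y,h mm -0.2416403363235391 -1.7811285935087107 2.232477631615682 alpha 137.0 Ftool [ 0.77 -3.82  5.92] Ttool [ 1.1   0.31 -0.19] q6 -1.05 tilt nan open 0.24504004714451696
```

Request:
move_arm(
  steps=[
    [0,0,0,0,0,0,3],
    [0,0,0,0,0,0,0],
  ],
)

```text
t: 26.68
eef_pos: [0.5646, 0.0139, 0.2769]
eef_rot: [1.046, 2.508, 0.164]
wrist_force: [-1.1, -2.8, -6.2]
opening: 0.24
gripper_force: 59.9
```

```bash
python3 -W ignore st.py TR;python3 hd.py; python3 chk.py|head -12
```

```text
tau [  1.36 -37.72 -29.73   1.06  -1.98   0.5 ] t 26.68 TR off x,y,h mm -0.23318091481729053 -1.7523129105939625 2.2723600428521427 alpha 134.0 Ftool [ 0.77 -4.29  5.31] Ttool [ 1.21  0.33 -0.24] q6 -1.00 tilt nan open 0.24026064639890893
handle yaw deg 0.1368152267800987 y0 0.6593562018037914
-50 183 x [ 8.88 10.03 11.63] y [-19.86 -12.96  19.82]
-45 447 x [ 8.16  9.56 11.67] y [-19.82 -10.5   19.72]
-40 5714 x [ 5.43 24.66 44.39] y [-16.55   0.76  16.68]
-35 1925 x [ 5.77 30.38 46.83] y [-19.02  -0.24  19.01]
-30 462 x [ 5.47  9.59 47.18] y [-19.77  -0.98  19.49]
-25 376 x [ 5.91  9.57 47.12] y [-19.75  -0.69  19.79]
-20 298 x [ 8.81  9.66 47.13] y [-19.7   -0.93  19.69]
-15 249 x [ 8.85 10.5  47.11] y [-19.64  -0.82  19.63]
-10 201 x [ 8.74  9.64 47.11] y [-19.82  -1.68  19.6 ]
-5 113 x [ 8.71  9.36 11.26] y [-19.66 -13.2   19.82]
face h 0.10570157641937433
TL 609 mid [0.24 0.27] [25.76 27.06]
```

```bash
python3 - <<'E'
from h import *
p,R=pose();R=R*Rn.from_rotvec([0,0,np.radians(-12)])
p1,R1=at('LL',.047,190,(-.0003,-.0023));plan(p+.045*n,R,p1,R1,6,0)
E
```

```text
[[0,16.2,5.4,0.1,0.0,-0.01,-7.34],[0,15.4,7.5,0.0,0.01,0.0,-7.34],[0,14.4,9.3,0.1,0.0,-0.01,-7.33],[0,13.0,11.1,0.0,0.0,0.0,-7.34],[0,11.5,12.7,0.1,0.01,-0.01,-7.34],[0,9.7,14.0,0.0,0.0,0.0,-7.34]]
```

Request:
move_arm(
  steps=[
    [0,0,0,0,0,0,-6],
    [0,0,0,0,0,0,-6],
    [0,0,0,0,0,0,0],
    [0,0,0,-15,0,0,0],
    [0,0,0,-15,0,0,0],
    [0,0,0,-15,0,0,0],
    [0,16.2,5.4,0,0,0,-7.34],
    [0,15.4,7.5,0,0,0,-7.34],
    [0,14.4,9.3,0,0,0,-7.34],
    [0,13,11,0,0,0,-7.34],
    [0,11.5,12.7,0,0,0,-7.34],
    [0,9.7,14,0,0,0,-7.34],
    [0,0,0,0,0,0,0],
  ],
)

```text
t: 28.4
eef_pos: [0.4889, 0.0967, 0.2882]
eef_rot: [-0.25, 2.699, -0.126]
wrist_force: [-0.5, 0.9, -3.1]
opening: 0.244
gripper_force: 59.9
```

```bash
python3 -W ignore st.py LL; python3 look.py r.png TR LR
```

```text
tau [  0.95 -28.64 -27.23  -0.2   -1.35  -0.51] t 28.40 LL off x,y,h mm 0.11362261362350942 -1.736192985619445 48.475137416060186 alpha 189.9 Ftool [1.49 1.39 2.58] Ttool [-0.13  0.4  -0.02] q6 -1.75 tilt nan open 0.243691411498993
TR [(np.float64(0.063), array([1.11, 0.75]), np.float64(28.9)), (np.float64(0.063), array([1.09, 0.75]), np.float64(28.9)), (np.float64(0.063), array([1.09, 0.76]), np.float64(29.0)), (np.float64(0.063), array([1.12, 0.68]), np.float64(26.8))] worst 0.068
LR [(np.float64(0.038), array([0.27, 0.32]), np.float64(24.5)), (np.float64(0.038), array([0.25, 0.33]), np.float64(24.8)), (np.float64(0.038), array([0.25, 0.34]), np.float64(24.9)), (np.float64(0.038), array([0.28, 0.32]), np.float64(24.5))] worst 0.039
```

Request:
move_arm(
  steps=[
    [0,0,0,12,0,0,0],
    [0,0,0,12,0,0,0],
    [0,0,0,7,0,0,0],
    [0,0,0,6,0,0,0],
    [0,0,0,0,0,0,0],
  ],
)

```text
t: 29.08
eef_pos: [0.5049, 0.0941, 0.2534]
eef_rot: [-0.25, 2.701, -0.126]
wrist_force: [0.1, -0.9, -3.3]
opening: 0.242
gripper_force: 59.9
```

```bash
python3 -W ignore st.py LL
```

```text
tau [ -0.12 -30.2  -26.86  -0.16  -1.47  -0.01] t 29.07 LL off x,y,h mm 0.033089295584602975 -2.326739492736482 10.129364676813697 alpha 189.9 Ftool [ 1.44 -0.5   3.03] Ttool [-0.15  0.47  0.03] q6 -1.75 tilt nan open 0.2420231234099006
```

Request:
move_arm(
  steps=[
    [0,0,0.9,4,0,0,0],
    [0,0,0,4,0,0,0],
    [0,0,0,0,0,0,5],
    [0,0,0,0,0,0,5],
    [0,0,0,0,0,0,5],
    [0,0,0,0,0,0,5],
    [0,0,0,0,0,0,5],
    [0,0,0,0,0,0,5],
    [0,0,0,0,0,0,5],
    [0,0,0,0,0,0,0],
  ],
)

```text
t: 30.32
eef_pos: [0.5078, 0.0945, 0.2462]
eef_rot: [0.571, 2.646, 0.055]
wrist_force: [-1.6, -2.4, -3.6]
opening: 0.245
gripper_force: 59.9
```

```bash
python3 -W ignore st.py LL
```

```text
tau [  0.79 -31.51 -27.77   0.36  -1.95   0.55] t 30.32 LL off x,y,h mm -0.3480439128372207 -1.5508577444314475 2.3538803505958503 alpha 155.0 Ftool [ 1.81 -3.32  2.68] Ttool [ 0.78  0.63 -0.1 ] q6 -1.14 tilt nan open 0.24451349584568663
```

Request:
move_arm(
  steps=[
    [0,0,0,0,0,0,4],
    [0,0,0,0,0,0,4],
    [0,0,0,0,0,0,0],
  ],
)

```text
t: 30.7
eef_pos: [0.5078, 0.0945, 0.2462]
eef_rot: [0.753, 2.603, 0.096]
wrist_force: [-2.4, -2.1, -4.4]
opening: 0.242
gripper_force: 59.9
```

```bash
python3 -W ignore st.py LL
```

```text
tau [  0.85 -31.7  -28.19   0.46  -2.17   0.47] t 30.70 LL off x,y,h mm -0.3646426642963801 -1.4887792828885182 2.3654986273941745 alpha 147.0 Ftool [ 2.36 -3.73  3.08] Ttool [ 0.98  0.65 -0.06] q6 -1.00 tilt nan open 0.24157472507371236
```

Request:
move_arm(
  steps=[
    [0,0,0,0,0,0,4],
    [0,0,0,0,0,0,3],
    [0,0,0,0,0,0,0],
  ],
)

```text
t: 31.08
eef_pos: [0.5078, 0.0946, 0.2461]
eef_rot: [0.911, 2.556, 0.132]
wrist_force: [-3.3, -1.9, -4.2]
opening: 0.247
gripper_force: 59.9
```

```bash
python3 -W ignore st.py LL; python3 hd.py
```

```text
tau [  0.7  -32.05 -28.66   0.63  -2.38   0.57] t 31.07 LL off x,y,h mm -0.4231138194434586 -1.4230120831715525 2.34623812818111 alpha 140.1 Ftool [ 2.65 -4.36  2.48] Ttool [ 1.16  0.58 -0.27] q6 -0.88 tilt nan open 0.24678183178982108
handle yaw deg -0.4896626897451159 y0 0.9574859655785035
```

Request:
move_arm(
  steps=[
    [0,0,0,0,0,0,2.5],
    [0,0,0,0,0,0,0],
  ],
)

```text
t: 31.38
eef_pos: [0.5078, 0.0946, 0.2462]
eef_rot: [0.968, 2.536, 0.146]
wrist_force: [-2.4, -2.6, -5.1]
opening: 0.242
gripper_force: 59.9
```

```bash
python3 -W ignore st.py LL; python3 - <<'E'
from h import *
p,R=pose();R=R*Rn.from_rotvec([0,0,np.radians(-12)])
p1,R1=at('TR',.047,149,(-.0003,-.0013));plan(p+.045*n,R,p1,R1,5,0)
E
```

```text
tau [  0.85 -32.46 -29.11   0.64  -2.54   0.46] t 31.38 LL off x,y,h mm -0.3547673966232769 -1.4356802321477589 2.3476337983338804 alpha 137.5 Ftool [ 1.67 -4.71  3.72] Ttool [ 1.35  0.66 -0.3 ] q6 -0.83 tilt nan open 0.2420569414683102
[[0,-19.1,-7.8,0.1,0.0,-0.01,0.1],[0,-19.1,-7.7,0.0,0.0,-0.01,0.1],[0,-19.1,-7.7,0.1,0.0,-0.01,0.1],[0,-19.1,-7.7,0.0,0.0,-0.01,0.1],[0,-19.1,-7.6,0.1,0.0,-0.01,0.1]]
```

Request:
move_arm(
  steps=[
    [0,0,0,0,0,0,-6],
    [0,0,0,0,0,0,-6],
    [0,0,0,0,0,0,0],
    [0,0,0,-15,0,0,0],
    [0,0,0,-15,0,0,0],
    [0,0,0,-15,0,0,0],
    [0,-19,-7.7,0,0,0,0],
    [0,-19,-7.7,0,0,0,0],
    [0,-19,-7.7,0,0,0,0],
    [0,-19,-7.7,0,0,0,0],
    [0,-19,-7.7,0,0,0,0.5],
    [0,0,0,0,0,0,0],
  ],
)

```text
t: 32.88
eef_pos: [0.5461, 0.0161, 0.3186]
eef_rot: [0.712, 2.611, 0.087]
wrist_force: [0.6, 0.5, -3.2]
opening: 0.246
gripper_force: 59.9
```

```bash
python3 -W ignore st.py TR; python3 look.py s.png LL TL; python3 chk.py | tail -4
```

```text
tau [ -1.02 -32.79 -29.58   0.14  -1.42  -0.15] t 32.88 TR off x,y,h mm 0.5542957449803303 -1.83702451697799 47.954416824137866 alpha 148.8 Ftool [1.08 0.18 3.11] Ttool [0.18 0.37 0.01] q6 -1.25 tilt nan open 0.24559106511857368
LL [(np.float64(0.046), array([0.88, 0.4 ]), np.float64(48.7)), (np.float64(0.046), array([0.86, 0.53]), np.float64(49.7)), (np.float64(0.047), array([0.85, 0.4 ]), np.float64(48.9)), (np.float64(0.047), array([0.87, 0.4 ]), np.float64(49.0))] worst 0.048
TL [(np.float64(0.048), array([1.3 , 0.49]), np.float64(38.0)), (np.float64(0.048), array([1.3 , 0.55]), np.float64(38.7)), (np.float64(0.048), array([1.27, 0.53]), np.float64(39.1)), (np.float64(0.048), array([1.24, 0.52]), np.float64(38.1))] worst 0.051
face h 0.08633993925730574
TL 414 mid [0.19 0.13] [25.32 25.97]
LL 476 mid [ 0.11 -0.04] [26.84 25.27]
LR 445 mid [-0.25 -0.46] [24.55 27.08]
```

```bash
python3 - <<'E'
from h import *
p,R=pose()
p1,R1=at('TR',.07,170,(0,.13));plan(p,R,p1,R1,4,0)
E
```

```text
[[0,16.8,28.0,-5.6,0.01,0.0,-5.28],[0,14.1,29.5,-5.5,0.01,0.0,-5.29],[0,11.4,30.6,-5.6,0.02,0.0,-5.28],[0,8.5,31.6,-5.6,0.01,0.0,-5.28]]
```

Request:
move_arm(
  steps=[
    [0,16.8,28,-5.5,0,0,-5.3],
    [0,14,29.5,-5.5,0,0,-5.3],
    [0,11.4,30.6,-5.5,0,0,-5.3],
    [0,8.5,31.6,-5.5,0,0,-5.3],
    [0,0,0,0,0,0,0],
    [0,0,0,0,0,0,0],
  ],
)

```text
t: 33.72
eef_pos: [0.5364, 0.1486, 0.3306]
eef_rot: [0.217, 2.696, -0.023]
wrist_force: [0.3, 0.3, -3.5]
opening: 0.245
gripper_force: 59.9
```

```bash
python3 -W ignore st.py LL; python3 look.py u.png TR LL TL LR; python3 - <<'E'
from h import *
m=camera_model('wrist');a=np.median([camera('wrist')[0] for _ in range(3)],axis=0).astype(np.uint8)
g=np.arange(-.019,.019,.0001)
T=[]
for nm in('TL','TR','LL','LR'):
    U,V=np.meshgrid(g[::-1],g[::-1],indexing='ij')
    W=c+.017*n+(U[...,None]+N[nm][0])*x+(V[...,None]+N[nm][1])*y
    q=proj(m,W.reshape(-1,3)).astype(np.float32).reshape(U.shape+(2,));t=cv2.remap(a,q[...,0],q[...,1],cv2.INTER_CUBIC)
    T.append(cv2.resize(t,(300,300)))
save('v.png',np.vstack([np.hstack(T[:2]),np.hstack(T[2:])]))
E
```

```text
tau [  0.94 -35.24 -28.94  -0.28  -1.34  -0.  ] t 33.73 LL off x,y,h mm 62.247817410143476 47.76192092865767 69.57117531393018 alpha 170.1 Ftool [1.29 0.3  3.31] Ttool [0.07 0.47 0.  ] q6 -1.27 tilt nan open 0.24464409729942355
TR [(np.float64(0.047), array([1.42, 0.61]), np.float64(28.5)), (np.float64(0.047), array([1.4 , 0.63]), np.float64(28.5)), (np.float64(0.048), array([1.33, 0.51]), np.float64(28.1)), (np.float64(0.048), array([1.45, 0.47]), np.float64(27.8))] worst 0.05
LL [(np.float64(0.04), array([0.29, 0.77]), np.float64(48.6)), (np.float64(0.04), array([0.28, 0.78]), np.float64(48.8)), (np.float64(0.041), array([0.29, 0.79]), np.float64(49.7)), (np.float64(0.041), array([0.27, 0.67]), np.float64(49.0))] worst 0.042
TL [(np.float64(0.036), array([1.33, 0.94]), np.float64(38.9)), (np.float64(0.036), array([1.38, 0.87]), np.float64(38.4)), (np.float64(0.036), array([1.36, 0.89]), np.float64(38.3)), (np.float64(0.036), array([1.29, 0.98]), np.float64(38.6))] worst 0.037
LR [(np.float64(0.049), array([0.68, 0.4 ]), np.float64(23.8)), (np.float64(0.05), array([0.67, 0.41]), np.float64(23.8)), (np.float64(0.05), array([0.59, 0.43]), np.float64(24.1)), (np.float64(0.05), array([0.57, 0.43]), np.float64(24.1))] worst 0.052
```

View pics/v.png

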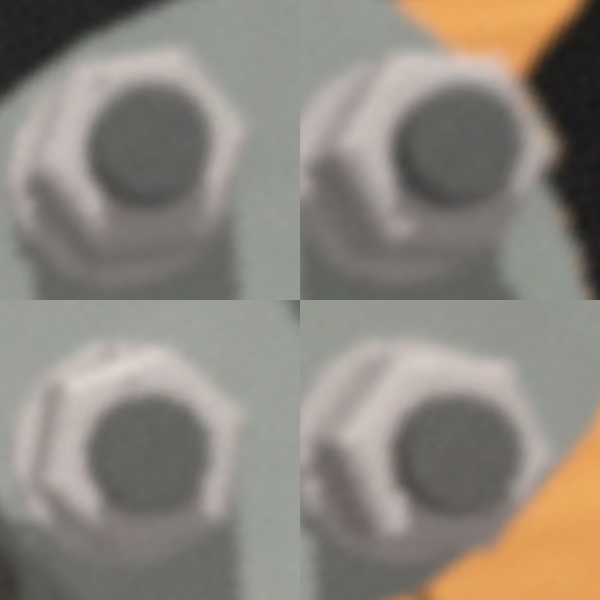

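```bash
python3 - <<'E'
from h import *
p,R=pose()
p1,R1=at('LL',.047,169,(-.0003,-.0015));plan(p,R,p1,R1,4,0)
E
```

```text
[[0,13.4,-14.7,5.6,0.0,0.0,0.25],[0,13.3,-14.7,5.6,0.0,0.0,0.26],[0,13.3,-14.8,5.7,0.0,0.01,0.25],[0,13.1,-14.9,5.6,0.0,0.0,0.26]]
```

Request:
move_arm(
  steps=[
    [0,13.4,-14.7,5.6,0,0,0.25],
    [0,13.3,-14.7,5.6,0,0,0.25],
    [0,13.3,-14.8,5.6,0,0,0.25],
    [0,13.2,-14.9,5.6,0,0,0.25],
    [0,0,0,12,0,0,0],
    [0,0,0,12,0,0,0],
    [0,0,0,6,0,0,0],
    [0,0,0,5,0,0,0],
    [0,0,0,0,0,0,0],
  ],
)

```text
t: 35.05
eef_pos: [0.5039, 0.0957, 0.2548]
eef_rot: [0.24, 2.694, -0.018]
wrist_force: [0.1, 0.1, -3.9]
opening: 0.246
gripper_force: 59.9
```

```bash
python3 -W ignore st.py LL
```

```text
tau [ -0.07 -30.17 -26.96  -0.16  -1.45  -0.  ] t 35.05 LL off x,y,h mm -0.23159773543303697 -0.7846743516502338 11.868393209863108 alpha 169.1 Ftool [1.59 0.04 3.57] Ttool [-0.01  0.46  0.02] q6 -1.38 tilt nan open 0.24564638015646817
```

Request:
move_arm(
  steps=[
    [0,0,-0.4,5,0,0,0],
    [0,0,0,4.5,0,0,0],
    [0,0,0,0,0,0,5],
    [0,0,0,0,0,0,5],
    [0,0,0,0,0,0,4],
    [0,0,0,0,0,0,4],
    [0,0,0,0,0,0,4],
    [0,0,0,0,0,0,4],
    [0,0,0,0,0,0,0],
    [0,0,0,0,0,0,0],
  ],
)

```text
t: 36.3
eef_pos: [0.5075, 0.0946, 0.246]
eef_rot: [0.84, 2.578, 0.116]
wrist_force: [-0.9, -1.6, -4.6]
opening: 0.242
gripper_force: 59.9
```

```bash
python3 -W ignore st.py LL
```

```text
tau [  0.94 -32.25 -28.2    0.51  -1.98   0.16] t 36.30 LL off x,y,h mm -0.7173731773081156 -1.3981977188118277 2.3739598653261442 alpha 143.2 Ftool [ 1.41 -2.7   3.87] Ttool [ 0.98  0.41 -0.21] q6 -0.93 tilt nan open 0.24155857220217267
```

```bash
python3 - <<'E'
from h import *
p,R=pose();R=R*Rn.from_rotvec([0,0,np.radians(3)])
p1,R1=at('TR',.047,148,(-.0003,-.0015));plan(p+.045*n,R,p1,R1,5,0)
E
```

```text
[[0,-20.2,-4.6,0.1,0.0,-0.01,-1.57],[0,-20.0,-5.1,0.0,-0.01,-0.01,-1.56],[0,-19.9,-5.6,0.1,0.0,0.0,-1.57],[0,-19.7,-6.2,0.1,0.0,-0.01,-1.56],[0,-19.5,-6.8,0.0,0.0,-0.01,-1.57]]
```

Request:
move_arm(
  steps=[
    [0,0,0,0,0,0,3],
    [0,0,0,0,0,0,0],
  ],
)

```text
t: 36.55
eef_pos: [0.5075, 0.0947, 0.2461]
eef_rot: [0.908, 2.557, 0.132]
wrist_force: [-1.8, -1.8, -5.3]
opening: 0.246
gripper_force: 59.9
```

```bash
python3 -W ignore st.py LL
```

```text
tau [  0.88 -32.55 -28.54   0.64  -2.1    0.58] t 36.55 LL off x,y,h mm -0.6764304815945338 -1.3301728742696182 2.435761237669504 alpha 140.2 Ftool [ 2.04 -3.69  4.12] Ttool [ 1.03  0.43 -0.32] q6 -0.88 tilt nan open 0.245710487899401
```

Torque −0.32 (above the nut's resistance): at the stop. Lift straight out.

Request:
move_arm(
  steps=[
    [0,0,0,-7,0,0,0],
    [0,0,0,-14,0,0,0],
    [0,0,0,-12,0,0,0],
    [0,0,0,-12,0,0,0],
    [0,-20.2,-4.6,0,0,0,-1.57],
    [0,-20,-5.1,0,0,0,-1.57],
    [0,-20,-5.6,0,0,0,-1.57],
    [0,-19.7,-6.2,0,0,0,-1.57],
    [0,-19.5,-6.8,0,0,0,-1.57],
    [0,0,0,0,0,0,0],
  ],
)

```text
t: 37.8
eef_pos: [0.5461, 0.0157, 0.3189]
eef_rot: [0.733, 2.606, 0.092]
wrist_force: [-0.8, -0.7, -2.6]
opening: 0.245
gripper_force: 59.9
```

```bash
python3 -W ignore st.py TR; python3 look.py w.png LL TL; python3 hd.py
```

```text
tau [ -1.13 -32.58 -29.57   0.13  -1.43  -0.36] t 37.80 TR off x,y,h mm 0.5941938425882302 -2.2438435871009386 48.16694377081998 alpha 147.9 Ftool [ 1.27 -1.49  2.08] Ttool [ 0.21  0.42 -0.01] q6 -1.24 tilt nan open 0.24549688383532922
LL [(np.float64(0.045), array([0.8 , 0.33]), np.float64(38.2)), (np.float64(0.045), array([0.84, 0.38]), np.float64(39.1)), (np.float64(0.046), array([0.87, 0.36]), np.float64(38.9)), (np.float64(0.046), array([0.81, 0.37]), np.float64(38.9))] worst 0.047
TL [(np.float64(0.053), array([1.33, 0.52]), np.float64(37.8)), (np.float64(0.054), array([1.36, 0.58]), np.float64(38.3)), (np.float64(0.054), array([1.37, 0.58]), np.float64(38.3)), (np.float64(0.054), array([1.33, 0.58]), np.float64(38.5))] worst 0.055
handle yaw deg 0.3972236828645118 y0 0.6850455289007367
```

Request:
move_arm(
  steps=[
    [0,0,0,12,0,0,0],
    [0,0,0,12,0,0,0],
    [0,0,0,7,0,0,0],
    [0,0,0,6,0,0,0],
    [0,0,0,0,0,0,0],
  ],
)

```text
t: 38.52
eef_pos: [0.5613, 0.0146, 0.2841]
eef_rot: [0.732, 2.608, 0.092]
wrist_force: [-0.7, -0.5, -3.9]
opening: 0.246
gripper_force: 59.9
```

```bash
python3 -W ignore st.py TR
```

```text
tau [  0.   -34.77 -27.77   0.14  -1.47   0.01] t 38.52 TR off x,y,h mm -0.19615308011322946 -1.4767577709554445 10.213459174365058 alpha 147.9 Ftool [ 1.82 -1.42  3.28] Ttool [ 0.24  0.37 -0.07] q6 -1.24 tilt nan open 0.24572413132504248
```

Request:
move_arm(
  steps=[
    [0,0,0,4,0,0,0],
    [0,0,0,4,0,0,0],
    [0,0,0,0,0,0,5],
    [0,0,0,0,0,0,4],
    [0,0,0,0,0,0,4],
    [0,0,0,0,0,0,3],
    [0,0,0,0,0,0,0],
  ],
)

```text
t: 39.4
eef_pos: [0.5644, 0.0139, 0.277]
eef_rot: [1.09, 2.49, 0.173]
wrist_force: [-1.8, -1.8, -4.2]
opening: 0.244
gripper_force: 59.9
```

```bash
python3 -W ignore st.py TR
```

```text
tau [  1.   -36.51 -28.86   0.97  -1.83   0.59] t 39.40 TR off x,y,h mm -0.3616081598009425 -1.7050196038045138 2.3766102466106513 alpha 132.0 Ftool [ 1.14 -3.61  3.15] Ttool [ 1.03  0.29 -0.35] q6 -0.96 tilt nan open 0.24406475552966592
```

Request:
move_arm(
  steps=[
    [0,0,0,0,0,0,2.5],
    [0,0,0,0,0,0,0],
  ],
)

```text
t: 39.65
eef_pos: [0.5644, 0.014, 0.277]
eef_rot: [1.144, 2.468, 0.186]
wrist_force: [-0.5, -2.0, -5.0]
opening: 0.244
gripper_force: 60.0
```

```bash
python3 -W ignore st.py TR; python3 - <<'E'
from h import *
p,R=pose()
p1,R1=at('TL',.047,158.5,(-.0003,-.0015));plan(p+.045*n,R,p1,R1,5,0)
E
```

```text
tau [  1.02 -36.87 -29.2    1.14  -1.93   0.67] t 39.65 TR off x,y,h mm -0.369454702569325 -1.6389182352729477 2.3784694023173114 alpha 129.5 Ftool [ 0.31 -3.08  4.4 ] Ttool [ 1.19  0.15 -0.39] q6 -0.92 tilt nan open 0.24372587551916475
[[0,9.9,10.7,0.1,0.0,-0.01,-5.79],[0,8.8,11.7,0.1,-0.01,-0.01,-5.79],[0,7.5,12.5,0.0,0.0,0.0,-5.79],[0,6.2,13.2,0.1,0.0,-0.01,-5.79],[0,4.9,13.8,0.1,-0.01,-0.01,-5.79]]
```

Request:
move_arm(
  steps=[
    [0,0,0,-7,0,0,0],
    [0,0,0,-14,0,0,0],
    [0,0,0,-12,0,0,0],
    [0,0,0,-12,0,0,0],
    [0,10,10.7,0,0,0,-5.8],
    [0,8.8,11.7,0,0,0,-5.8],
    [0,7.5,12.5,0,0,0,-5.8],
    [0,6.2,13.2,0,0,0,-5.8],
    [0,5,13.8,0,0,0,-5.8],
    [0,0,0,0,0,0,0],
    [0,0,0,0,0,0,0],
  ],
)

```text
t: 41.02
eef_pos: [0.5546, 0.0887, 0.3186]
eef_rot: [0.492, 2.66, 0.038]
wrist_force: [0.3, 1.2, -4.2]
opening: 0.246
gripper_force: 59.9
```

```bash
python3 -W ignore st.py TL; python3 look.py w2.png TR LR LL
```

```text
tau [  0.45 -35.33 -28.73  -0.09  -1.38  -0.01] t 41.02 TL off x,y,h mm 0.10484789851230719 -1.6317723341953274 48.010758965990675 alpha 158.3 Ftool [1.88 0.84 3.91] Ttool [ 0.09  0.43 -0.03] q6 -1.22 tilt nan open 0.2460307215324449
TR [(np.float64(0.042), array([ 1.21, -0.04]), np.float64(27.6)), (np.float64(0.042), array([ 1.21, -0.03]), np.float64(27.6)), (np.float64(0.042), array([ 1.22, -0.13]), np.float64(27.9)), (np.float64(0.042), array([ 1.19, -0.14]), np.float64(27.9))] worst 0.146
LR [(np.float64(0.048), array([0.61, 0.35]), np.float64(25.4)), (np.float64(0.048), array([0.65, 0.4 ]), np.float64(25.1)), (np.float64(0.048), array([0.63, 0.39]), np.float64(25.1)), (np.float64(0.048), array([0.59, 0.29]), np.float64(25.2))] worst 0.05
LL [(np.float64(0.04), array([0.68, 0.74]), np.float64(39.5)), (np.float64(0.041), array([0.67, 0.76]), np.float64(39.3)), (np.float64(0.041), array([0.55, 0.75]), np.float64(38.6)), (np.float64(0.041), array([0.69, 0.79]), np.float64(40.0))] worst 0.043
```

Request:
move_arm(
  steps=[
    [0,0,0,12,0,0,0],
    [0,0,0,12,0,0,0],
    [0,0,0,7,0,0,0],
    [0,0,0,6,0,0,0],
    [0,0,0,0,0,0,0],
  ],
)

```text
t: 41.7
eef_pos: [0.5703, 0.0871, 0.2842]
eef_rot: [0.49, 2.661, 0.037]
wrist_force: [0.2, 0.1, -3.3]
opening: 0.246
gripper_force: 59.9
```

```bash
python3 -W ignore st.py TL
```

```text
tau [ -0.1  -36.89 -27.84  -0.11  -1.46   0.  ] t 41.70 TL off x,y,h mm -0.11618329737493178 -1.2705404991772336 10.24662712065279 alpha 158.4 Ftool [ 1.17 -0.21  3.06] Ttool [ 0.12  0.43 -0.03] q6 -1.22 tilt nan open 0.24553663492869576
```

Seated freely. Down and turn to α≈116.

Request:
move_arm(
  steps=[
    [0,0,0,4,0,0,0],
    [0,0,0,4,0,0,0],
    [0,0,0,0,0,0,5],
    [0,0,0,0,0,0,5],
    [0,0,0,0,0,0,5],
    [0,0,0,0,0,0,5],
    [0,0,0,0,0,0,5],
    [0,0,0,0,0,0,5],
    [0,0,0,0,0,0,5],
    [0,0,0,0,0,0,5],
    [0,0,0,0,0,0,2],
    [0,0,0,0,0,0,0],
  ],
)

```text
t: 43.2
eef_pos: [0.5733, 0.0867, 0.277]
eef_rot: [1.424, 2.334, 0.251]
wrist_force: [-1.7, -0.8, -4.4]
opening: 0.243
gripper_force: 59.9
```

```bash
python3 -W ignore st.py TL
```

```text
tau [  0.35 -38.64 -29.53   0.32  -2.3    0.35] t 43.20 TL off x,y,h mm -0.3857269014757234 -1.284697304090725 2.4278927084381294 alpha 116.5 Ftool [ 1.04 -3.27  3.37] Ttool [ 1.21  0.3  -0.1 ] q6 -0.49 tilt nan open 0.2427776274238233
```

Request:
move_arm(
  steps=[
    [0,0,0,0,0,0,3],
    [0,0,0,0,0,0,0],
  ],
)

```text
t: 43.45
eef_pos: [0.5733, 0.0867, 0.2771]
eef_rot: [1.486, 2.299, 0.266]
wrist_force: [-2.8, -1.5, -4.7]
opening: 0.245
gripper_force: 59.9
```

```bash
python3 -W ignore st.py TL
```

```text
tau [  0.36 -38.96 -29.89   0.31  -2.44   0.41] t 43.45 TL off x,y,h mm -0.33113606624643255 -1.261698610765106 2.461558979590493 alpha 113.5 Ftool [ 0.75 -4.69  3.18] Ttool [ 1.27  0.21 -0.19] q6 -0.44 tilt nan open 0.2451545541558359
```

Request:
move_arm(
  steps=[
    [0,0,0,0,0,0,3],
    [0,0,0,0,0,0,0],
  ],
)

```text
t: 43.7
eef_pos: [0.5733, 0.0867, 0.2771]
eef_rot: [1.548, 2.263, 0.281]
wrist_force: [-3.7, -0.7, -5.5]
opening: 0.242
gripper_force: 59.9
```

```bash
python3 -W ignore st.py TL
```

```text
tau [  0.32 -39.27 -30.24   0.31  -2.57   0.42] t 43.70 TL off x,y,h mm -0.3126932579026666 -1.2557223370289072 2.4700382836770114 alpha 110.5 Ftool [ 1.58 -5.43  3.46] Ttool [ 1.34  0.3  -0.16] q6 -0.39 tilt nan open 0.2415285168975661
```

Request:
move_arm(
  steps=[
    [0,0,0,0,0,0,3],
    [0,0,0,0,0,0,0],
  ],
)

```text
t: 43.95
eef_pos: [0.5733, 0.0867, 0.2771]
eef_rot: [1.608, 2.225, 0.295]
wrist_force: [-2.8, -0.8, -5.3]
opening: 0.24
gripper_force: 59.9
```

```bash
python3 -W ignore st.py TL
```

```text
tau [  0.13 -39.52 -30.53   0.36  -2.71   0.54] t 43.95 TL off x,y,h mm -0.31239784205341303 -1.226384347205561 2.457000860358332 alpha 107.6 Ftool [ 0.98 -4.72  3.62] Ttool [ 1.48  0.22 -0.31] q6 -0.34 tilt nan open 0.24021402361877822
```

Request:
move_arm(
  steps=[
    [0,0,0,0,0,0,2],
    [0,0,0,0,0,0,0],
  ],
)

```text
t: 44.2
eef_pos: [0.5734, 0.0868, 0.2772]
eef_rot: [1.651, 2.197, 0.305]
wrist_force: [-3.8, 0.0, -6.5]
opening: 0.246
gripper_force: 59.9
```

```bash
python3 -W ignore st.py TL
```

```text
tau [  0.17 -40.   -31.05   0.35  -2.9    0.42] t 44.20 TL off x,y,h mm -0.23502785446527463 -1.1959824205796727 2.5016912442840518 alpha 105.4 Ftool [ 2.01 -5.85  4.35] Ttool [ 1.64  0.18 -0.27] q6 -0.30 tilt nan open 0.24614113296427176
```

Request:
move_arm(
  steps=[
    [0,0,0,0,0,0,2],
    [0,0,0,0,0,0,0],
  ],
)

```text
t: 44.45
eef_pos: [0.5734, 0.0867, 0.2772]
eef_rot: [1.691, 2.17, 0.315]
wrist_force: [-3.3, -0.7, -6.7]
opening: 0.249
gripper_force: 60.0
```

```bash
python3 -W ignore st.py TL; python3 - <<'E'
from h import *
p,R=pose()
p1,R1=at('LR',.047,145,(-.0003,-.0015));plan(p+.045*n,R,p1,R1,6,0)
E
```

```text
tau [ -0.1  -40.45 -31.51   0.43  -3.06   0.62] t 44.45 TL off x,y,h mm -0.18373440528969603 -1.2269759886894438 2.507442365663669 alpha 103.4 Ftool [ 0.99 -5.76  4.68] Ttool [ 1.76  0.22 -0.44] q6 -0.26 tilt nan open 0.24864241883088484
[[0,-7.0,-15.7,0.1,0.0,-0.01,-6.93],[0,-5.0,-16.5,0.1,0.0,0.0,-6.93],[0,-3.0,-17.0,0.1,0.0,-0.01,-6.93],[0,-1.0,-17.1,0.0,0.0,0.0,-6.93],[0,1.2,-17.2,0.1,0.0,-0.01,-6.93],[0,3.2,-16.9,0.1,0.0,-0.01,-6.93]]
```

Request:
move_arm(
  steps=[
    [0,0,0,-7,0,0,0],
    [0,0,0,-14,0,0,0],
    [0,0,0,-12,0,0,0],
    [0,0,0,-12,0,0,0],
    [0,-7,-15.7,0,0,0,-6.93],
    [0,-5,-16.5,0,0,0,-6.93],
    [0,-3,-17,0,0,0,-6.93],
    [0,-1,-17,0,0,0,-6.93],
    [0,1.2,-17.2,0,0,0,-6.93],
    [0,3.2,-17,0,0,0,-6.93],
    [0,0,0,0,0,0,0],
    [0,0,0,0,0,0,0],
  ],
)

```text
t: 45.95
eef_pos: [0.4807, 0.0247, 0.2882]
eef_rot: [0.8, 2.587, 0.109]
wrist_force: [0.4, -0.3, -3.0]
opening: 0.242
gripper_force: 59.9
```

```bash
python3 -W ignore st.py LR; python3 look.py w3.png TL LL TR
```

```text
tau [ -0.28 -26.1  -27.74   0.15  -1.37  -0.01] t 45.95 LR off x,y,h mm 0.7900988911345012 -1.4217026449507288 48.23670695901425 alpha 144.9 Ftool [ 0.68 -0.6   2.91] Ttool [0.26 0.37 0.  ] q6 -1.21 tilt nan open 0.24226039869597654
TL [(np.float64(0.05), array([1.67, 0.27]), np.float64(1.9)), (np.float64(0.051), array([1.77, 0.38]), np.float64(2.7)), (np.float64(0.051), array([1.7 , 0.23]), np.float64(3.4)), (np.float64(0.051), array([1.69, 0.27]), np.float64(1.3))] worst 0.054
LL [(np.float64(0.044), array([0.82, 0.45]), np.float64(37.9)), (np.float64(0.044), array([0.86, 0.47]), np.float64(37.4)), (np.float64(0.045), array([0.86, 0.47]), np.float64(37.4)), (np.float64(0.045), array([0.83, 0.49]), np.float64(37.4))] worst 0.047
TR [(np.float64(1.0), array([  4.7 , -15.04]), np.float64(23.8)), (np.float64(1.0), array([  4.9 , -13.01]), np.float64(16.9)), (np.float64(1.0), array([  3.32, -11.43]), np.float64(34.1)), (np.float64(1.0), array([  9., -10.]), np.float64(32.2))] worst 1.0
```

Request:
move_arm(
  steps=[
    [0,0.5,-0.3,12,0,0,0],
    [0,0,0,12,0,0,0],
    [0,0,0,7,0,0,0],
    [0,0,0,6,0,0,0],
    [0,0,0,0,0,0,0],
  ],
)

```text
t: 46.62
eef_pos: [0.4953, 0.0227, 0.2531]
eef_rot: [0.798, 2.59, 0.108]
wrist_force: [-0.1, 0.4, -3.6]
opening: 0.24
gripper_force: 59.9
```

```bash
python3 -W ignore st.py LR
```

```text
tau [ -0.04 -27.6  -26.8    0.14  -1.47   0.01] t 46.62 LR off x,y,h mm -0.7528490352499924 -1.453585021124403 10.230701757295673 alpha 145.0 Ftool [ 1.69 -0.4   3.16] Ttool [0.25 0.36 0.  ] q6 -1.21 tilt nan open 0.23954947809415214
```

Request:
move_arm(
  steps=[
    [0,-0.3,0.2,4,0,0,0],
    [0,0,0,4,0,0,0],
    [0,0,0,0,0,0,5],
    [0,0,0,0,0,0,5],
    [0,0,0,0,0,0,5],
    [0,0,0,0,0,0,5],
    [0,0,0,0,0,0,5],
    [0,0,0,0,0,0,5],
    [0,0,0,0,0,0,5],
    [0,0,0,0,0,0,5],
    [0,0,0,0,0,0,4],
    [0,0,0,0,0,0,0],
  ],
)

```text
t: 48.12
eef_pos: [0.4984, 0.0223, 0.2458]
eef_rot: [1.738, 2.138, 0.325]
wrist_force: [-3.0, -1.2, -4.9]
opening: 0.242
gripper_force: 59.9
```

```bash
python3 -W ignore st.py LR
```

```text
tau [  0.48 -29.55 -28.7    0.72  -2.39   0.52] t 48.12 LR off x,y,h mm -0.9407614060326881 -1.438365982870555 2.2659612463879983 alpha 101.1 Ftool [-0.01 -4.93  3.27] Ttool [ 1.39 -0.06 -0.12] q6 -0.44 tilt nan open 0.24194862430744182
```

Request:
move_arm(
  steps=[
    [0,0,0,0,0,0,3],
    [0,0,0,0,0,0,0],
  ],
)

```text
t: 48.38
eef_pos: [0.4985, 0.0223, 0.2458]
eef_rot: [1.795, 2.096, 0.339]
wrist_force: [-2.7, -1.5, -5.8]
opening: 0.244
gripper_force: 59.9
```

```bash
python3 -W ignore st.py LR
```

```text
tau [  0.32 -30.06 -29.24   0.84  -2.57   0.55] t 48.38 LR off x,y,h mm -0.8527243681067255 -1.393368404456948 2.3046085678859334 alpha 98.1 Ftool [-0.5  -5.01  4.2 ] Ttool [ 1.48 -0.1  -0.29] q6 -0.39 tilt nan open 0.24438893948804052
```

Request:
move_arm(
  steps=[
    [0,0,0,0,0,0,2],
    [0,0,0,0,0,0,0],
  ],
)

```text
t: 48.62
eef_pos: [0.4986, 0.0223, 0.2459]
eef_rot: [1.835, 2.065, 0.349]
wrist_force: [-3.7, -1.0, -7.0]
opening: 0.246
gripper_force: 60.0
```

```bash
python3 -W ignore st.py LR
```

```text
tau [  0.19 -30.96 -30.18   0.99  -2.87   0.62] t 48.62 LR off x,y,h mm -0.7626227381429379 -1.4096649390404383 2.333831927729659 alpha 96.0 Ftool [ 0.11 -6.38  4.85] Ttool [ 1.71 -0.03 -0.47] q6 -0.36 tilt nan open 0.24558420017803623
```

```bash
python3 - <<'E'
from h import *
p,R=pose()
p1,R1=at('TR',.08,170,(0,.13));plan(p+.045*n,R,p1,R1,8,0)
E
```

```text
[[0,14.2,10.7,-4.1,0.0,-0.01,-9.24],[0,12.2,12.8,-4.1,0.0,-0.01,-9.25],[0,10.1,14.6,-4.1,-0.01,-0.01,-9.24],[0,7.6,16.0,-4.0,0.0,-0.01,-9.25],[0,4.8,17.0,-4.1,0.0,-0.01,-9.24],[0,2.1,17.6,-4.1,0.0,-0.01,-9.25],[0,-0.7,17.8,-4.1,-0.01,-0.01,-9.24],[0,-3.6,17.3,-4.1,0.0,-0.01,-9.25]]
```

Request:
move_arm(
  steps=[
    [0,0,0,-7,0,0,0],
    [0,0,0,-14,0,0,0],
    [0,0,0,-12,0,0,0],
    [0,0,0,-12,0,0,0],
    [0,14.2,10.7,-4,0,0,-9.25],
    [0,12.2,12.8,-4,0,0,-9.25],
    [0,10,14.6,-4,0,0,-9.25],
    [0,7.6,16,-4,0,0,-9.25],
    [0,4.8,17,-4,0,0,-9.25],
    [0,2,17.6,-4,0,0,-9.25],
    [0,-0.7,17.8,-4,0,0,-9.25],
    [0,-3.6,17.3,-4,0,0,-9.25],
    [0,0,0,0,0,0,0],
  ],
)

```text
t: 50.25
eef_pos: [0.533, 0.1498, 0.341]
eef_rot: [0.219, 2.694, -0.021]
wrist_force: [0.3, -0.6, -3.2]
opening: 0.241
gripper_force: 59.9
```

```bash
python3 -W ignore st.py LL; python3 look.py w4.png TR LL TL LR; python3 hd.py; python3 - <<'E'
from h import *
p,R=pose()
a=np.radians(3.4);R1=tool([0,0,-1],[-np.cos(a),-np.sin(a),0])
plan(p,R,np.array([.534,.3785,.345]),R1,8,0)
E
```

```text
tau [  0.85 -34.39 -29.86  -0.32  -1.32  -0.72] t 50.25 LL off x,y,h mm 63.5187843020274 48.367261115791784 80.53825614337714 alpha 170.0 Ftool [ 1.03 -0.62  3.07] Ttool [-0.01  0.44 -0.04] q6 -1.27 tilt nan open 0.2412225992918521
TR [(np.float64(0.045), array([1.22, 0.48]), np.float64(29.1)), (np.float64(0.045), array([1.3 , 0.38]), np.float64(28.2)), (np.float64(0.045), array([1.27, 0.39]), np.float64(28.3)), (np.float64(0.045), array([1.27, 0.36]), np.float64(28.2))] worst 0.136
LL [(np.float64(0.049), array([0.29, 0.82]), np.float64(37.1)), (np.float64(0.049), array([0.33, 0.81]), np.float64(37.1)), (np.float64(0.049), array([0.3, 0.8]), np.float64(37.0)), (np.float64(0.049), array([0.21, 0.78]), np.float64(35.8))] worst 0.049
TL [(np.float64(0.041), array([1.23, 0.97]), np.float64(3.1)), (np.float64(0.041), array([1.18, 0.97]), np.float64(3.1)), (np.float64(0.041), array([1.19, 0.94]), np.float64(2.9)), (np.float64(0.041), array([1.19, 0.96]), np.float64(3.1))] worst 0.042
LR [(np.float64(0.043), array([0.66, 0.23]), np.float64(55.7)), (np.float64(0.043), array([0.65, 0.23]), np.float64(55.8)), (np.float64(0.043), array([0.58, 0.33]), np.float64(56.0)), (np.float64(0.043), array([0.69, 0.32]), np.float64(56.6))] worst 0.044
handle yaw deg 0.4431682954491712 y0 0.609924743141223
[[0,4.0,28.4,-1.9,-0.21,3.13,-1.58],[0,3.3,28.4,-1.6,-0.21,3.13,-1.58],[0,2.5,28.6,-1.4,-0.2,3.13,-1.58],[0,1.9,28.6,-1.1,-0.21,3.14,-1.58],[0,1.1,28.7,-0.9,-0.21,3.13,-1.58],[0,0.4,28.7,-0.8,-0.21,3.13,-1.58],[0,-0.4,28.7,-0.7,-0.2,3.13,-1.58],[0,-1.1,28.7,-0.6,-0.21,3.13,-1.58]]
```

Request:
move_arm(
  steps=[
    [0,4,28.4,-1.9,-0.2,3.13,-1.58],
    [0,3.3,28.4,-1.6,-0.2,3.13,-1.58],
    [0,2.5,28.6,-1.4,-0.2,3.13,-1.58],
    [0,1.9,28.6,-1.1,-0.2,3.13,-1.58],
    [0,1.1,28.7,-0.9,-0.2,3.13,-1.58],
    [0,0.4,28.7,-0.8,-0.2,3.13,-1.58],
    [0,-0.4,28.7,-0.7,-0.2,3.13,-1.58],
    [0,-1.1,28.7,-0.6,-0.2,3.13,-1.58],
    [0,0,0,40,0,0,0],
    [0,0,0,40,0,0,0],
    [0,0,0,40,0,0,0],
    [0,0,0,25,0,0,0],
    [0,0,0,0,0,0,0],
    [0,0,0,0,0,0,0],
  ],
)

```text
t: 52.1
eef_pos: [0.5343, 0.3783, 0.201]
eef_rot: [-0.095, 3.138, -0.002]
wrist_force: [-0.2, -0.7, -2.4]
opening: 0.245
gripper_force: 59.9
```

```bash
python3 - <<'E'
from h import *
np.set_printoptions(precision=4,suppress=True,linewidth=200)
p,R=pose();s=state();print(s['t'],p,s['wrist_force'])
a=np.radians(3.4);R1=tool([0,0,-1],[-np.cos(a),-np.sin(a),0])
print(R.inv().apply(np.array([.5347,.3782,.127])-p)*1000,np.degrees((R.inv()*R1).as_rotvec()))
m=camera_model('wrist');a,d=camera('wrist');A=cloud(m,d,np.ones(d.shape,bool))
k=(abs(A[:,2]-.05)<.004)&(abs(A[:,0]-.53)<.06)&(abs(A[:,1]-.33)<.12)
v,u=np.nonzero(d>0);q=A[k];print('block y extent',np.percentile(q[:,1],[.5,99.5]),'x',np.percentile(q[:,0],[.5,99.5]))
b=(abs(A[:,2]-.05)<.004)&(A[:,1]>.405)&(A[:,1]<.45)&(abs(A[:,0]-.53)<.08);print(b.sum(),np.percentile(A[b][:,0],[1,99]),A[b][:,1].max())
for l in('stand_hole0',):print([(r['location'],r['score']) for r in search_frame('wrist',l)])
E
```

```text
52.1 [0.5343 0.3783 0.201 ] [-0.2061 -0.6809 -2.4375]
[-0.2599  0.003  74.0452] [-0.085   0.1124  0.0621]
block y extent [0.2302 0.4337] x [0.4809 0.5888]
3117 [0.4791 0.5777] 0.4499979976931633
[([0.5276, 0.3247, 0.049], 0.76)]
```

Request:
move_arm(
  steps=[
    [0,0,1,20,0,0,0],
    [0,0,0,15,0,0,0],
    [0,0,0,10,0,0,0],
    [0,0,0,8,0,0,0],
    [0,0,0,0,0,0,0],
  ],
)

```text
t: 52.82
eef_pos: [0.5335, 0.3792, 0.1461]
eef_rot: [0.097, -3.139, 0.004]
wrist_force: [-0.3, 0.1, -2.6]
opening: 0.247
gripper_force: 59.9
```

Freely in the well; lower to the bottom.

Request:
move_arm(
  steps=[
    [0,0,0,10,0,0,0],
    [0,0,0,7,0,0,0],
    [0,0,0,2,0,0,0],
    [0,0,0,0,0,0,0],
  ],
)

```text
t: 53.32
eef_pos: [0.5336, 0.3793, 0.1275]
eef_rot: [0.097, -3.14, 0.004]
wrist_force: [-0.3, 0.8, -4.0]
opening: 0.243
gripper_force: 59.9
```

Request:
move_arm(
  steps=[
    [0,0,0,1,0,0,0],
    [0,0,0,0,0,0,0],
    [60,0,0,0,0,0,0],
    [60,0,0,0,0,0,0],
    [88,0,0,0,0,0,0],
    [88,0,0,0,0,0,0],
    [88,0,0,0,0,0,0],
  ],
)

```text
t: 54.2
eef_pos: [0.5336, 0.3793, 0.1264]
eef_rot: [0.097, -3.14, 0.004]
wrist_force: [-0.4, 0.2, -0.3]
opening: 0.786
gripper_force: 0.0
```

Request:
move_arm(
  steps=[
    [88,0,0,-8,0,0,0],
    [88,0,0,-30,0,0,0],
    [88,0,0,-40,0,0,0],
    [88,0,0,-40,0,0,0],
    [88,0,0,-20,0,0,0],
    [88,0,0,0,0,0,0],
    [88,0,0,0,0,0,0],
  ],
)

```text
t: 55.08
eef_pos: [0.5333, 0.3794, 0.2633]
eef_rot: [0.097, -3.138, 0.005]
wrist_force: [1.4, -0.2, -1.1]
opening: 0.996
gripper_force: 0.0
```

```bash
python3 - <<'E'
from h import *
np.set_printoptions(precision=4,suppress=True,linewidth=200)
print(state()['t'],pose()[0],state()['opening'])
m=camera_model('wrist');a,d=camera('wrist')
A=cloud(m,d,np.ones(d.shape,bool))
k=(abs(A[:,0]-.53)<.07)&(abs(A[:,1]-.38)<.04)&(A[:,2]>.155)&(A[:,2]<.185);H=A[k]
print(k.sum(),np.median(H[:,2]),np.linalg.svd(H-H.mean(0),full_matrices=False)[2][2],cv2.minAreaRect((H[:,:2]*1000).astype(np.float32)))
E
```

```text
55.075 [0.5333 0.3794 0.2633] 0.9962912146055687
3312 0.16357795897109567 [-0.0075  0.0102  0.9999] ((532.7869873046875, 381.4937438964844), (89.95318603515625, 21.710390090942383), 2.9893765449523926)
```

Wrench stands upright in its well (handle top at 163.6 mm, as at the start), and the gripper is clear of it.

```bash
python3 -c "from station import *;print(job_done())"
```

```text
the job is handed in; nothing more can be done
None
```

I handed the job in at about 55 s with all four nuts at their stops by wrench torque and camera readings. The upper right and lower left each slipped back about 10° on the first try and I re-tightened them, lower left then upper right, before upper left and lower right; the larger wrench stands upright in its own well.

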